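# Clear the stale bread into the crumb drawer and hook it shut

### The job

Put the stale bread away: lay every rusk from the worktop in the open drawer of the slicing box, and wipe every crust chip off the board on top of the box, over its front edge, into the same drawer with the scraper block, not touching chips on the board with the fingers. Stand the scraper back upright in its dish; with all the bread in, slide the drawer fully shut, and then swing the hook over until it rests level in its catch on the drawer front. Leave the other kitchen things where they are.

Things in the scene. Friction and masses are not known exactly. Their poses are not given: they have to be found in the camera images.
- box: wooden slicing box, fixed: 214 mm deep (x), 240 mm wide (y), 82 mm high. Origin on the worktop under its middle; its front (-x) faces the robot, x points to its back, y to its left as seen from the robot, z up. On top is a board between side walls (18 mm thick) and a back wall that stand 12 mm above it; the front edge has no lip. Under the board runs the drawer
- board (a point): middle of the board's upper face, 70 mm over the worktop; axes as the box's. The board runs from x = -100 mm (open front edge) to x = +98 mm and is 204 mm wide (y) between the side walls, 12 mm thick
- drawer (a joint): drawer of the slicing box, m pulled out towards the robot: 0 fully shut, up to 0.11; slides with about 1.5 N friction and stays where it is left; starts 90 to 105 mm open, when its inside lies open to view for about 80 to 95 mm in front of the board's front edge
- drawer_in (a point): centre of the drawer's inner floor, moves with it; axes as the box's. 10 mm over the worktop; inner space x -82 to +82 mm, 190 mm wide (y); side walls 36 mm high from the floor, front panel 12 mm thick, its top 45 mm above the floor. 48 mm free height under the board: things in it must lie, not stand on end
- drawer_front (a point): middle of the outer face of the drawer's front panel (196 mm wide, 50 mm high), 30 mm over the worktop, moves with the drawer; push here or up to 40 mm to the right (-y) to shut. The small steel fork (catch) for the hook is on this face 45 mm to the left (+y)
- hook (a joint): steel hook bar at the box's front left corner, turning in the upright plane of the box's front about an axis along the box's x, rad: 0 = level, lying to the right in the catch on the drawer front; pi/2 = straight up; above that it leans out to the left (starts at 2.5 to 2.95); range 0 to 3.05. Stiff (0.08 N m): it stays where it is left
- hook_grip (a point): middle of the hook's finger knob, a steel pin 14 mm in diameter that sticks 34 mm out towards the robot (along -x of the box; this point is 17 mm from its end), 80 mm from the pivot. In the box frame it is at the pivot point + (0, -80 mm cos a, +80 mm sin a) for joint value a
- hook_pivot (a point): point on the hook's turning axis, abreast of the knob's middle (box frame x = -131, y = +111, z = 45 mm)
- dish: shallow white ceramic dish for the scraper, fixed, 78 mm (x) x 138 mm (y), 11 mm high, wall 4 mm; origin under its middle, its inner floor about 4 mm over the worktop. The scraper stands in it lengthwise
- scraper: scraper block: a grey base 36 mm (x) x 100 mm (y) x 14 mm, on it a wooden grip 24 mm (x) x 70 mm (y) up to 55 mm above the underside; 0.25 kg. Origin: centre of its underside, z up when it stands. Grip it across the 24 mm, from above
- rusk1: rusk (small hard slice of dry bread) 54 mm (x) x 34 mm (y) x 16 mm, about 30 g, origin at the centre of its underside; starts flat on the worktop; two or three are present
- rusk2: rusk (small hard slice of dry bread) 54 mm (x) x 34 mm (y) x 16 mm, about 30 g, origin at the centre of its underside; starts flat on the worktop; two or three are present
- rusk3: rusk (small hard slice of dry bread) 54 mm (x) x 34 mm (y) x 16 mm, about 30 g, origin at the centre of its underside; starts flat on the worktop; two or three are present
- chip1: crust chip, rigid, 24 x 18 x 12 mm, about 10 g, origin at the centre of its underside; starts on the board; three to five are present
- chip2: crust chip, rigid, 24 x 18 x 12 mm, about 10 g, origin at the centre of its underside; starts on the board; three to five are present
- chip3: crust chip, rigid, 24 x 18 x 12 mm, about 10 g, origin at the centre of its underside; starts on the board; three to five are present
- chip4: crust chip, rigid, 24 x 18 x 12 mm, about 10 g, origin at the centre of its underside; starts on the board; three to five are present
- chip5: crust chip, rigid, 24 x 18 x 12 mm, about 10 g, origin at the centre of its underside; starts on the board; three to five are present
- whisk: bystander, leave alone: steel balloon whisk lying on the worktop, 230 mm long, 60 mm high; origin under its middle
- funnel: bystander, leave alone: plastic funnel standing mouth down, 96 mm wide, 105 mm high; origin under its middle
- eggholder: bystander, leave alone: ceramic egg holder, a 100 x 150 x 22 mm slab with six empty hollows; origin under its middle
- mug: bystander, leave alone: ceramic mug, 80 mm wide, 90 mm high; origin under its middle
- mill: bystander, leave alone: turned dark wood pepper mill, 150 mm high; origin under its middle
Not all that is in view belongs to the job. What is meant by the scraper is not blue or green, and is the smaller of those in its own colour.

How it is judged:
On the way, in this order (a step that is already met when the one before it is completed fails the run):
1. the scraper block pushes a chip ((contact force between scraper and chip1 above 0.02 N or contact force between scraper and chip2 above 0.02 N or contact force between scraper and chip3 above 0.02 N or contact force between scraper and chip4 above 0.02 N or contact force between scraper and chip5 above 0.02 N)).
2. all rusks and crust chips that are present lie in the drawer, which is still open (x of rusk1 in the frame of drawer_in between -0.088 and 0.088 m and y of rusk1 in the frame of drawer_in between -0.098 and 0.098 m and z of rusk1 in the frame of drawer_in between -0.006 and 0.046 m and x of rusk2 in the frame of drawer_in between -0.088 and 0.088 m and y of rusk2 in the frame of drawer_in between -0.098 and 0.098 m and z of rusk2 in the frame of drawer_in between -0.006 and 0.046 m and x of rusk3 in the frame of drawer_in between -0.088 and 0.088 m and y of rusk3 in the frame of drawer_in between -0.098 and 0.098 m and z of rusk3 in the frame of drawer_in between -0.006 and 0.046 m and x of chip1 in the frame of drawer_in between -0.088 and 0.088 m and y of chip1 in the frame of drawer_in between -0.098 and 0.098 m and z of chip1 in the frame of drawer_in between -0.006 and 0.046 m and x of chip2 in the frame of drawer_in between -0.088 and 0.088 m and y of chip2 in the frame of drawer_in between -0.098 and 0.098 m and z of chip2 in the frame of drawer_in between -0.006 and 0.046 m and x of chip3 in the frame of drawer_in between -0.088 and 0.088 m and y of chip3 in the frame of drawer_in between -0.098 and 0.098 m and z of chip3 in the frame of drawer_in between -0.006 and 0.046 m and x of chip4 in the frame of drawer_in between -0.088 and 0.088 m and y of chip4 in the frame of drawer_in between -0.098 and 0.098 m and z of chip4 in the frame of drawer_in between -0.006 and 0.046 m and x of chip5 in the frame of drawer_in between -0.088 and 0.088 m and y of chip5 in the frame of drawer_in between -0.098 and 0.098 m and z of chip5 in the frame of drawer_in between -0.006 and 0.046 m and value of joint drawer above 0.03 m), for 0.2 s.
3. the drawer is slid shut with all the bread in it (x of rusk1 in the frame of drawer_in between -0.088 and 0.088 m and y of rusk1 in the frame of drawer_in between -0.098 and 0.098 m and z of rusk1 in the frame of drawer_in between -0.006 and 0.046 m and x of rusk2 in the frame of drawer_in between -0.088 and 0.088 m and y of rusk2 in the frame of drawer_in between -0.098 and 0.098 m and z of rusk2 in the frame of drawer_in between -0.006 and 0.046 m and x of rusk3 in the frame of drawer_in between -0.088 and 0.088 m and y of rusk3 in the frame of drawer_in between -0.098 and 0.098 m and z of rusk3 in the frame of drawer_in between -0.006 and 0.046 m and x of chip1 in the frame of drawer_in between -0.088 and 0.088 m and y of chip1 in the frame of drawer_in between -0.098 and 0.098 m and z of chip1 in the frame of drawer_in between -0.006 and 0.046 m and x of chip2 in the frame of drawer_in between -0.088 and 0.088 m and y of chip2 in the frame of drawer_in between -0.098 and 0.098 m and z of chip2 in the frame of drawer_in between -0.006 and 0.046 m and x of chip3 in the frame of drawer_in between -0.088 and 0.088 m and y of chip3 in the frame of drawer_in between -0.098 and 0.098 m and z of chip3 in the frame of drawer_in between -0.006 and 0.046 m and x of chip4 in the frame of drawer_in between -0.088 and 0.088 m and y of chip4 in the frame of drawer_in between -0.098 and 0.098 m and z of chip4 in the frame of drawer_in between -0.006 and 0.046 m and x of chip5 in the frame of drawer_in between -0.088 and 0.088 m and y of chip5 in the frame of drawer_in between -0.098 and 0.098 m and z of chip5 in the frame of drawer_in between -0.006 and 0.046 m and value of joint drawer below 0.006 m), for 0.2 s.
4. the hook is swung level into its catch (value of joint drawer below 0.006 m and value of joint hook below 0.08 rad), for 0.2 s.
At the end, for the whole second after the job is handed in: Every rusk and chip present is inside the drawer, the drawer is shut to within 6 mm, the hook is within 0.08 rad of level in its catch, and the scraper stands upright, at rest, flat in its dish (within 30 mm of the dish's middle, tilt under 0.12 rad) (all of step 4 and x of rusk1 in the frame of drawer_in between -0.088 and 0.088 m and y of rusk1 in the frame of drawer_in between -0.098 and 0.098 m and z of rusk1 in the frame of drawer_in between -0.006 and 0.046 m and x of rusk2 in the frame of drawer_in between -0.088 and 0.088 m and y of rusk2 in the frame of drawer_in between -0.098 and 0.098 m and z of rusk2 in the frame of drawer_in between -0.006 and 0.046 m and x of rusk3 in the frame of drawer_in between -0.088 and 0.088 m and y of rusk3 in the frame of drawer_in between -0.098 and 0.098 m and z of rusk3 in the frame of drawer_in between -0.006 and 0.046 m and x of chip1 in the frame of drawer_in between -0.088 and 0.088 m and y of chip1 in the frame of drawer_in between -0.098 and 0.098 m and z of chip1 in the frame of drawer_in between -0.006 and 0.046 m and x of chip2 in the frame of drawer_in between -0.088 and 0.088 m and y of chip2 in the frame of drawer_in between -0.098 and 0.098 m and z of chip2 in the frame of drawer_in between -0.006 and 0.046 m and x of chip3 in the frame of drawer_in between -0.088 and 0.088 m and y of chip3 in the frame of drawer_in between -0.098 and 0.098 m and z of chip3 in the frame of drawer_in between -0.006 and 0.046 m and x of chip4 in the frame of drawer_in between -0.088 and 0.088 m and y of chip4 in the frame of drawer_in between -0.098 and 0.098 m and z of chip4 in the frame of drawer_in between -0.006 and 0.046 m and x of chip5 in the frame of drawer_in between -0.088 and 0.088 m and y of chip5 in the frame of drawer_in between -0.098 and 0.098 m and z of chip5 in the frame of drawer_in between -0.006 and 0.046 m and horizontal distance between scraper and dish below 0.03 m and height (world z) of scraper below 0.01 m and angle between scraper's own z axis and vertical below 0.12 rad and linear speed of scraper below 0.02 m/s); the robot touches nothing.
It fails at once if the fingers press on a chip that is still on the board ((contact force between the fingers and chip1 above 1 N and z of chip1 in the frame of board above -0.01 m) or (contact force between the fingers and chip2 above 1 N and z of chip2 in the frame of board above -0.01 m) or (contact force between the fingers and chip3 above 1 N and z of chip3 in the frame of board above -0.01 m) or (contact force between the fingers and chip4 above 1 N and z of chip4 in the frame of board above -0.01 m) or (contact force between the fingers and chip5 above 1 N and z of chip5 in the frame of board above -0.01 m)).
It fails at once if a bystander (whisk, funnel, egg holder, mug, pepper mill) is shifted by more than 3 cm (distance of any of whisk, funnel, eggholder, mug, mill from where it was at the start of the episode above 0.03 m).
Of rusk1, rusk2, rusk3 only 2 to 3 are there at a start; the rules pass over those that are not, and their reading is None.
Of chip1, chip2, chip3, chip4, chip5 only 3 to 5 are there at a start; the rules pass over those that are not, and their reading is None.
At some moment in a run one of rusk1, rusk2, rusk3 may be knocked a few centimetres aside while the robot is not near it.
Once in a run the grip may slacken for a moment while it holds something.
It also fails if it takes over 192 s, if anything falls off the work surface, if the arm or the gripper's body presses on something with over 40 N, if the wrist force passes 120 N, or if a joint passes its speed limit or range.

### The arm

A 6-joint arm with a two-finger parallel gripper is mounted at the origin on the work surface. World frame = base frame: x ahead of the robot, y to its left, z up, the work surface at z = 0. Lengths are in m, angles in rad, forces in N, time in s.
With the tool pointing down it reaches from about 0.225 to 0.875 m from the base axis. Payload 3.4 kg.
Tool frame: the origin (TCP) lies on the centre line of the jaws, within the pads' length; the fingertips stand ctrl.tip_extent ahead of it and the grasp point (between the pads) lies 3 mm ahead of it (ctrl.tip_extent is the distance from the TCP to the fingertips, in m); z points along the fingers, y is the line along which they close (so a half turn about z gives the same grasp; the last joint's range is limited). The gripper opens to 85 mm and grips with 20 to 120 N. Pads are 22 mm wide; open, the fingers measure 114 mm over their backs; the gripper's body (76 mm by 85 mm) begins 54 mm behind the grasp point. The pads swing forward as they close: fully open they stand 13 mm farther back than shut.
Start: joints at [1.068, 0.276, 1.505, -0, 1.361, -0.121], TCP at [0.214, 0.534, 0.253] pointing down, gripper open.
Joint ranges: [-2.89, 2.89], [-0.75, 2.08], [0.22, 2.7], [-1.18, 4.32], [0.11, 2.71], [-2.7, 2.7]. Speed limits (rad/s): [2.57, 2.57, 3.14, 3.14, 3.14, 3.14].

### API

Orientations are given as a unit quaternion [w, x, y, z].
In Python, from station import ctrl gives the robot as it stands.
- The arm moves only by the tool drive_tool, never from a script. Its argument "targets" is a list of rows, each an object of numbers: "gripper": the finger opening in cm, from 0 to 8.54; "tx", "ty", "tz": the shift along the tool's x, y, z in cm; "twist": the turn about the tool's z in degrees. A call has exactly 5 rows; each row shifts and turns the commanded pose from where the row before left it, along the tool's axes as they then stand; what a row does not reach is not made up. A row lasts 1/10 s, in which the tool goes at most 50 mm and 8.59 degrees, less where a joint would pass 70% of its speed; a pose out of reach is approached as far as the arm can. A call with a gripper value outside its range is refused whole. The fingers move at their own pace and stop on an object; "force" is the grip in N (left out, the last holds). Time passes only in rows, so rows that do not move let the fingers close, or fill a call up. It gives the time, the measured TCP pose, the force, the opening and the grip force at its end, in the units of the state.
- ctrl.get_state(): the state, without advancing time (a new reading comes with each control period).
- ctrl.capture(name): name is "side" or "top"; returns (picture, depth): 384x512x3 uint8, red, green, blue; 384x512 float32, m along the optical axis (not along the pixel's ray), 0 where there is no reading.
- ctrl.camera_model(name): a dict with "mtx" (3x3 intrinsics, pixels), "k1" (the pictures are not rectified: a ray, as slopes to the right and down, at radius r is drawn at 1 + k1 r^2 times it, then the intrinsics apply), "extrinsics" (4x4, takes a point from world to camera coordinates). Camera axes: x right, y down, z forward; pixel columns grow to the right and rows downward; lengths in m; the calibration is good to about 2 mm. A picture is of the moment at which its call begins. camera_model takes no time and is no camera call.
- ctrl.finish_job(): hands the job in; it is judged then, once.
The state is a dict: "time": time; "joint_pos": joint angles; "joint_velocities": joint speeds; "tau": joint torques, N m; "eef_pos": TCP position; "ee_rot": TCP orientation; "contact_force": force on the tool from outside, world axes, zero at the start; "torque": the same for the moment, N m; "finger_gap": finger opening in m; "finger_force": force on a finger pad.
Only numpy, scipy, OpenCV 4.12 (cv2) and the standard library are available. Lean on these libraries where they do the work, as an engineer would, in place of code of your own. Each camera call takes 0.05 s, during which the arm holds its last target. There are 200 camera calls.

## Working session

There is one attempt and no reset: what is moved stays moved. The work goes in short steps, Python scripts to look and compute and a tool call to move; the robot and the scene stay as the last step left them, time stands still between calls to the robot, and variables do not carry over. Pictures are saved under pics/ and viewed, at most 14 in all, crops included, and the job is handed in when it is done.

Besides the shell and the picture viewer there is one more tool, called after ">>>" as a command line: name --argument value ..., lists and objects as JSON in quotes. drive_tool: Moves the arm, as the interface text tells. Its arguments: {"type":"object","properties":{"targets":{"type":"array"},"force":{"type":"number"}},"required":["targets"]}

```bash
ls; mkdir -p pics; cat > h.py <<'E'
import numpy as np, cv2
from station import ctrl
def grab(n):
    im,d=ctrl.capture(n); np.savez(f'last_{n}.npz',im=im,d=d); return im,d
def world(n,im_uv,d=None,z=None):
    m=ctrl.camera_model(n);K=np.array(m['mtx']);k=m['k1'];T=np.array(m['extrinsics'])
    u,v=im_uv;xd=np.array([(u-K[0,2])/K[0,0],(v-K[1,2])/K[1,1]]);x=xd.copy()
    for _ in range(20): x=xd/(1+k*(x@x))
    r=np.array([x[0],x[1],1]);R=T[:3,:3];c=-R.T@T[:3,3];w=R.T@r
    if z is not None: s=(z-c[2])/w[2]
    else: s=d
    return c+s*w
E
python3 - <<'E'
from h import *
for n in('top','side'):
    im,d=grab(n); cv2.imwrite(f'pics/{n}0.png',cv2.resize(im[:,:,::-1],(800,600),interpolation=cv2.INTER_CUBIC))
    m=ctrl.camera_model(n);T=np.array(m['extrinsics']);print(n,-T[:3,:3].T@T[:3,3],T[:3,:3].round(2).tolist(),m['mtx'],m['k1'])
s=ctrl.get_state();print(s['eef_pos'],s['ee_rot'],ctrl.tip_extent,s['finger_gap'],s['time'])
E
```

```text
pics
top [ 0.33790813 -0.01366741  1.48839974] [[0.03, -1.0, -0.0], [-1.0, -0.03, -0.06], [0.06, 0.0, -1.0]] [[455.30358209   0.         244.59831662]
 [  0.         455.30358209 186.15243295]
 [  0.           0.           1.        ]] -0.1281796205510611
side [0.32172253 0.70432946 0.9385662 ] [[-0.99, -0.17, 0.0], [-0.13, 0.75, -0.65], [0.11, -0.64, -0.76]] [[346.98272087   0.         255.3651012 ]
 [  0.         346.98272087 197.8843519 ]
 [  0.           0.           1.        ]] -0.10766669651278468
[0.21403499 0.53320846 0.25252154] [-2.65853920e-04  1.89731625e-01  9.81835639e-01 -7.85891737e-04] 0.022 0.08563060739710043 0.1
```

View pics/top0.png

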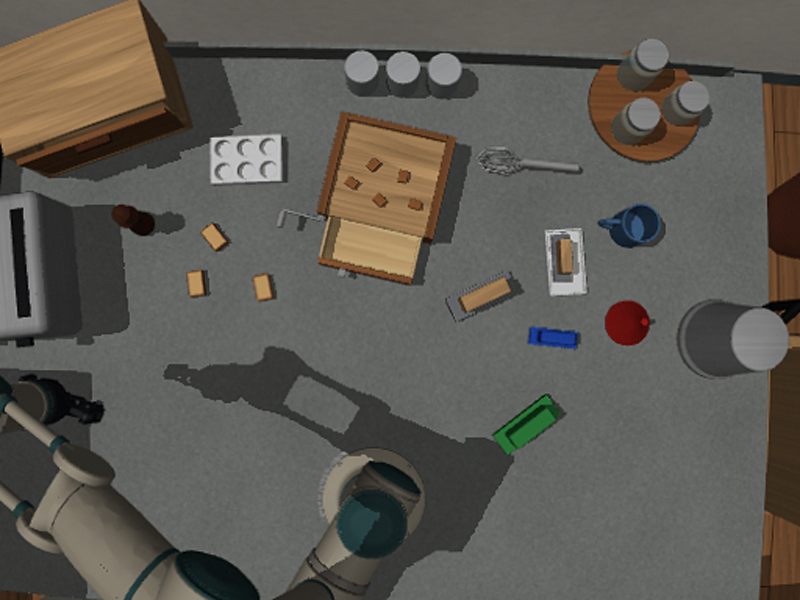

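View pics/side0.png

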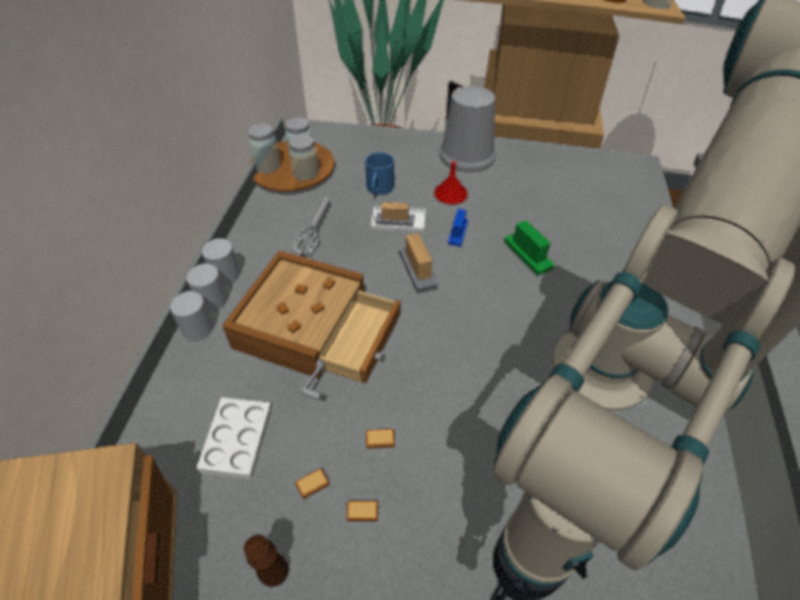

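Top view (800×600 pixels): the scraper could be the grey block in the white dish (566,258), a larger grey block (482,296), blue (553,337) or green (527,424). By the description it is the small grey one in the dish. There are three rusks at (215,237), (197,283) and (263,287), and five chips on the board. The box front faces lower right, and the hook is at (298,215). I'll check the choice in close crops.

```bash
cat > crop.py <<'E'
from h import *
def crop(im,u,v,w,h,s,step=10):
    c=cv2.resize(im[v:v+h,u:u+w,::-1],None,fx=s,fy=s,interpolation=cv2.INTER_CUBIC)
    for x in range((u+step-1)//step*step,u+w,step):
        cv2.line(c,((x-u)*s,0),((x-u)*s,5),(0,0,255),1);cv2.putText(c,str(x),((x-u)*s+2,12),0,.35,(0,255,255),1)
    for y in range((v+step-1)//step*step,v+h,step):
        cv2.line(c,(0,(y-v)*s),(5,(y-v)*s),(0,0,255),1);cv2.putText(c,str(y),(2,(y-v)*s-2),0,.35,(0,255,255),1)
    return c
E
python3 - <<'E'
from crop import *
im=np.load('last_top.npz')['im'];d=np.load('last_top.npz')['d']
cv2.imwrite('pics/c1.png',crop(im,172,68,130,117,6 if 0 else 5))
cv2.imwrite('pics/c2.png',np.hstack([crop(im,280,140,100,75,4),crop(im,110,130,100,75,4)]))
hsv=cv2.cvtColor(im,cv2.COLOR_RGB2HSV)
g=im.astype(float)
m=((hsv[...,0]>8)&(hsv[...,0]<25)&(hsv[...,1]>100)&(hsv[...,2]>100)).astype(np.uint8)
n,l,st,ce=cv2.connectedComponentsWithStats(m)
for i in range(1,n):
    if 40<st[i,4]<2000:
        r=cv2.minAreaRect(np.argwhere(l==i)[:,::-1].astype(np.float32)); print(np.round(r[0],1),np.round(r[1],1),round(r[2],1),st[i,4],'z',[round(float(world('top',r[0],d=d[int(r[0][1]),int(r[0][0])])[k]),3) for k in range(3)])
E
```

```text
[407.5  59.5] [61. 35.] -0.0 763 z [0.874, -0.545, 0.023]
[491.9  88.4] [69.1  4.9] 87.6 325 z [1.028, -1.285, -0.748]
[57.4 86.3] [  3.7 100. ] 70.0 345 z [0.706, 0.565, 0.177]
[431.9  83.4] [23.8 13.4] 20.0 121 z [0.792, -0.625, 0.031]
[409.2  94. ] [53.7 14.6] 13.2 385 z [0.754, -0.549, 0.022]
[500.1 101. ] [30.1  2.2] 85.2 67 z [0.963, -1.329, -0.748]
[505.5  98.9] [25.9  4.7] 78.1 76 z [0.977, -1.362, -0.75]
[136.  151.1] [15.1  9.5] 51.3 147 z [0.536, 0.353, 0.012]
[362.  163.4] [21.1  6.8] 86.6 143 z [0.511, -0.38, 0.055]
[494.  175.5] [33.  4.] 90.0 141 z [0.57, -1.285, -0.751]
[503.  177.5] [27.  8.] 90.0 187 z [0.561, -1.338, -0.754]
[124.5 180.8] [15.6  9.3] 81.9 146 z [0.437, 0.387, 0.013]
[167.4 183.4] [15.9  9.6] 78.7 154 z [0.432, 0.243, 0.019]
[310.5 188. ] [10.3 31.3] 63.4 321 z [0.427, -0.213, 0.074]
[508.  218.5] [7. 6.] 90.0 51 z [0.348, -1.161, -0.415]
[490.8 341.1] [ 4.8 28.1] 2.6 129 z [-0.276, -1.28, -0.741]
[498.5 352.5] [41.  9.] 90.0 274 z [-0.339, -1.331, -0.747]
[507.4 353.5] [37.3  5.2] 86.5 128 z [-0.347, -1.383, -0.749]
```

View pics/c1.png

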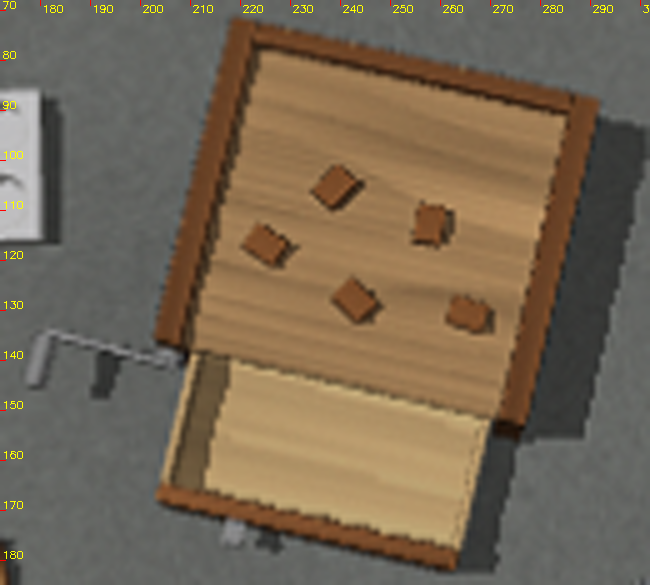

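View pics/c2.png

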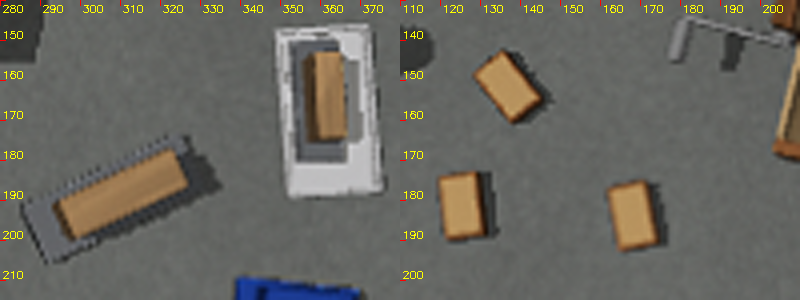

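The crop confirms it: the grey block in the dish (362,163) is clearly smaller than the loose grey one (305,190). Now the box frame and all the poses.

```bash
cat >> h.py <<'E'
import math,json
def rows(goal,ang=None,pose=None,step=4.0,amax=8.0):
    """from current pose -> tx,ty,tz (cm) in CURRENT tool axes and twist (deg) needed; tool y world angle 'ang' mod 180"""
    s=ctrl.get_state();p=np.array(s['eef_pos']);from scipy.spatial.transform import Rotation as Ro
    q=s['ee_rot'];R=Ro.from_quat([q[1],q[2],q[3],q[0]]).as_matrix()
    ya=math.degrees(math.atan2(R[1,1],R[0,1])); tw=0
    if ang is not None: tw=-((ang-ya+90)%180-90)
    d=np.array(goal)-p
    a=math.radians(ya-tw);A=np.array([[-math.sin(a),math.cos(a),0],[math.cos(a),math.sin(a),0],[0,0,-1]]) # rows: x,y,z axes
    A[0]=np.cross(A[1],A[2])
    print('yang',round(ya,1),'twist',round(tw,1),'| shift now-axes',(R.T@d*100).round(2),'after-twist axes',(A@d*100).round(2),'tip',ctrl.tip_extent,'j6',round(s['joint_pos'][5],2),'tilt',R[:,2].round(3))
def B():
    b=json.load(open('box.json'));return np.array(b['o']),b['yaw']
def box2w(x,y,z):
    o,w=B();c,s=math.cos(w),math.sin(w);return np.array([o[0]+c*x-s*y,o[1]+s*x+c*y,z])
def w2box(p):
    o,w=B();c,s=math.cos(w),math.sin(w);dx,dy=p[0]-o[0],p[1]-o[1];return np.array([c*dx+s*dy,-s*dx+c*dy,p[2]])
E
python3 - <<'E'
from h import *
from scipy.optimize import least_squares
f=lambda x,y:(172+x/5-.4,68+y/5-.4)
# outer wall-top corners plus inner board corners
obs=[(f(233,17),.107,.12,.082),(f(598,100),.107,-.12,.082),(f(498,418),-.1,-.102,.07),(f(190,352),-.1,.102,.07),(f(155,340),-.107,.12,.082),(f(568,116),.098,-.102,.082)]
W=[world('top',o[0],z=o[3]) for o in obs]
r=lambda p:np.concatenate([[p[0]+math.cos(p[2])*o[1]-math.sin(p[2])*o[2]-w[0],p[1]+math.sin(p[2])*o[1]+math.cos(p[2])*o[2]-w[1]] for o,w in zip(obs,W)])
s=least_squares(r,[.65,0,-.2]);print(s.x,(r(s.x)*1000).round(1))
json.dump(dict(o=list(s.x[:2]),yaw=s.x[2]),open('box.json','w'))
P=lambda n,uv,z:print(n,w2box(world('top',uv,z=z)).round(4)*1000,'world',world('top',uv,z=z).round(4))
P('front panel top L',f(157,495),.055);P('front panel R',f(458,560),.055);P('pan outer mid',f(305,537),.055)
for i,c in enumerate([(337,187),(432,223),(268,245),(356,301),(468,313)]):P('chip%d'%i,f(*c),.082)
P('knob outer',f(33,385),.08);P('knob base',f(47,338),.08);P('pivot',f(178,355),.045)
im=np.load('last_top.npz')['im'];hsv=cv2.cvtColor(im,cv2.COLOR_RGB2HSV)
m=((hsv[...,0]>8)&(hsv[...,0]<25)&(hsv[...,1]>100)&(hsv[...,2]>100)).astype(np.uint8)
n,l,st,ce=cv2.connectedComponentsWithStats(m)
for i in range(1,n):
    u,v=ce[i]
    if 120<st[i,4]<160 and 100<u<370 and v>145:
        z=.055 if u>300 else .016
        pts=np.array([world('top',q[::-1],z=z)[:2] for q in np.argwhere(l==i)]).astype(np.float32)
        c=pts.mean(0);w,V=np.linalg.eigh(np.cov((pts-c).T));print('obj',c,'short-axis ang',np.degrees(np.arctan2(V[1,0],V[0,0])),np.sqrt(12*w)*1000)
g=lambda x,y:(280+x/4-.4,140+y/4-.4)
for c in [(276,29),(368,24),(383,190),(291,196)]:print('dish',world('top',g(*c),z=.011).round(4))
for c in [(290,42),(334,42),(346,160),(297,160)]:print('scr base',world('top',g(*c),z=.018).round(4))
E
```

```text
[ 0.65837564 -0.00955005 -0.19754505] [-2.9  0.7 -2.5 -2.1  1.1 -1.8  4.7  3.4 -3.6  1.2  3.2 -1.5]
front panel top L [-195.5   98.8   55. ] world [0.4861 0.1257 0.055 ]
front panel R [-193.1  -96.1   55. ] world [ 0.4502 -0.0659  0.055 ]
pan outer mid [-200.5    1.4   55. ] world [0.462  0.0312 0.055 ]
chip0 [17.  30.5 82. ] world [0.6811 0.0171 0.082 ]
chip1 [  7.9 -32.8  82. ] world [ 0.6597 -0.0432  0.082 ]
chip2 [-28.8  64.4  82. ] world [0.6428 0.0592 0.082 ]
chip3 [-51.2   2.6  82. ] world [0.6087 0.003  0.082 ]
chip4 [-42.9 -67.4  82. ] world [ 0.6031 -0.0672  0.082 ]
knob outer [-147.6  187.9   80. ] world [0.5506 0.2036 0.08  ]
knob base [-116.7  186.3   80. ] world [0.5805 0.1961 0.08  ]
pivot [-103.9  107.8   45. ] world [0.5777 0.1165 0.045 ]
obj [0.5354139  0.35216013] short-axis ang -49.338264402070685 [31.65278643 51.99814507]
obj [ 0.5116564 -0.3801382] short-axis ang -87.3037116267465 [21.91233225 67.26999383]
obj [0.43656316 0.3856808 ] short-axis ang -80.83629255513144 [31.06773477 51.50809172]
obj [0.43206826 0.2436859 ] short-axis ang -77.45012280914973 [31.78168954 52.35765551]
dish [ 0.5699 -0.3462  0.011 ]
dish [ 0.5768 -0.4233  0.011 ]
dish [ 0.4397 -0.4369  0.011 ]
dish [ 0.4326 -0.3602  0.011 ]
scr base [ 0.5585 -0.3563  0.018 ]
scr base [ 0.5597 -0.393   0.018 ]
scr base [ 0.4629 -0.4038  0.018 ]
scr base [ 0.4617 -0.3632  0.018 ]
```

```bash
python3 - <<'E'
from h import *
rows([.4366,.3857,.12],99.2)
E
```

```text
yang 68.1 twist -31.1 | shift now-axes [-26.15  -5.37  13.26] after-twist axes [-19.61 -18.12  13.25] tip 0.022 j6 -0.12 tilt [-0.001 -0.001 -1.   ]
```

>>> drive_tool --targets '[{"twist": -7.8, "gripper": 6.0, "tz": 2}, {"twist": -7.8, "gripper": 6.0, "tz": 2}, {"twist": -7.8, "gripper": 6.0, "tz": 2}, {"twist": -7.7, "gripper": 6.0, "tz": 2}, {"gripper": 6.0}]' --force 30

```text
invalid input
```

```bash
python3 - <<'E'
from h import *
rows([.4366,.3857,.10],99.2)
E
```

```text
yang 68.1 twist -31.1 | shift now-axes [-26.15  -5.37  15.26] after-twist axes [-19.61 -18.12  15.25] tip 0.022 j6 -0.12 tilt [-0.001 -0.001 -1.   ]
```

>>> drive_tool --targets '[{"gripper": 6, "tx": 0, "ty": 0, "tz": 2, "twist": -7.8}, {"gripper": 6, "tx": 0, "ty": 0, "tz": 2, "twist": -7.8}, {"gripper": 6, "tx": 0, "ty": 0, "tz": 2, "twist": -7.8}, {"gripper": 6, "tx": 0, "ty": 0, "tz": 2, "twist": -7.7}, {"gripper": 6, "tx": 0, "ty": 0, "tz": 0, "twist": 0}]' --force 30

```text
time: 0.6
eef_pos: [0.2131, 0.5315, 0.1702]
ee_rot: [-0.002, -0.08, 0.997, -0.003]
contact_force: [-0.0, -0.1, -0.1]
finger_gap: 0.0603
finger_force: 0.0
```

>>> drive_tool --targets '[{"gripper": 6, "tx": -3.3, "ty": -3, "tz": 1, "twist": 0}, {"gripper": 6, "tx": -3.3, "ty": -3, "tz": 1, "twist": 0}, {"gripper": 6, "tx": -3.3, "ty": -3, "tz": 1, "twist": 0}, {"gripper": 6, "tx": -3.3, "ty": -3, "tz": 1, "twist": 0}, {"gripper": 6, "tx": -3.3, "ty": -3, "tz": 1, "twist": 0}]'

```text
time: 1.1
eef_pos: [0.403, 0.4114, 0.1241]
ee_rot: [0.001, -0.079, 0.997, 0.001]
contact_force: [0.5, 0.8, 0.4]
finger_gap: 0.06
finger_force: 0.0
```

>>> drive_tool --targets '[{"gripper": 6, "tx": -3.1, "ty": -3.1, "tz": 2, "twist": 0}, {"gripper": 6, "tx": 0, "ty": 0, "tz": 0, "twist": 0}, {"gripper": 6, "tx": 0, "ty": 0, "tz": 0, "twist": 0}, {"gripper": 6, "tx": 0, "ty": 0, "tz": 0, "twist": 0}, {"gripper": 6, "tx": 0, "ty": 0, "tz": 0, "twist": 0}]'

```text
time: 1.6
eef_pos: [0.436, 0.3875, 0.1043]
ee_rot: [0.0, -0.081, 0.997, 0.001]
contact_force: [-0.1, 0.1, -0.1]
finger_gap: 0.0603
finger_force: 0.0
```

```bash
python3 - <<'E'
from h import *
rows([.4366,.3857,.03],99.2)
print(ctrl.get_state()['eef_pos'],ctrl.get_state()['finger_gap'],ctrl.get_state()['time'])
E
```

```text
yang 99.3 twist 0.1 | shift now-axes [-0.02 -0.2   7.43] after-twist axes [-0.03 -0.19  7.43] tip 0.022 j6 -1.13 tilt [ 0.001  0.001 -1.   ]
[0.43601569 0.3875193  0.10427095] 0.0602505277897672 1.6
```

>>> drive_tool --targets '[{"gripper": 6, "tx": 0, "ty": -0.2, "tz": 3.5, "twist": 0}, {"gripper": 6, "tx": 0, "ty": 0, "tz": 3.0, "twist": 0}, {"gripper": 6, "tx": 0, "ty": 0, "tz": 1.4, "twist": 0}, {"gripper": 2.5, "tx": 0, "ty": 0, "tz": 0, "twist": 0}, {"gripper": 2.5, "tx": 0, "ty": 0, "tz": 0, "twist": 0}]'

```text
time: 2.1
eef_pos: [0.4367, 0.3854, 0.025]
ee_rot: [0.0, -0.081, 0.997, 0.0]
contact_force: [0.3, 0.8, 0.5]
finger_gap: 0.0332
finger_force: 31.5
```

>>> drive_tool --targets '[{"gripper": 2.5, "tx": 0, "ty": 0, "tz": 0, "twist": 0}, {"gripper": 2.5, "tx": 0, "ty": 0, "tz": -2, "twist": 0}, {"gripper": 2.5, "tx": 0, "ty": 0, "tz": -4, "twist": 0}, {"gripper": 2.5, "tx": 0, "ty": 0, "tz": -4, "twist": 0}, {"gripper": 2.5, "tx": 0, "ty": 0, "tz": 0, "twist": 0}]'

```text
time: 2.6
eef_pos: [0.4408, 0.3872, 0.1316]
ee_rot: [0.006, -0.081, 0.997, 0.004]
contact_force: [0.2, 0.7, -0.0]
finger_gap: 0.0331
finger_force: 31.5
```

```bash
python3 - <<'E'
from h import *
g=box2w(-.146,.05,.13);print(g);rows(g,78.7)
E
```

```text
[0.52502828 0.06813187 0.13      ]
yang 99.2 twist 20.5 | shift now-axes [-3.190e+00 -3.285e+01 -1.000e-02] after-twist axes [-14.52 -29.64   0.16] tip 0.022 j6 -1.13 tilt [ 0.012  0.008 -1.   ]
```

>>> drive_tool --targets '[{"gripper": 2.5, "tx": 0, "ty": 0, "tz": 0, "twist": 6.8}, {"gripper": 2.5, "tx": 0, "ty": 0, "tz": 0, "twist": 6.8}, {"gripper": 2.5, "tx": 0, "ty": 0, "tz": 0, "twist": 6.8}, {"gripper": 2.5, "tx": -1.8, "ty": -3.7, "tz": 0, "twist": 0}, {"gripper": 2.5, "tx": -1.8, "ty": -3.7, "tz": 0, "twist": 0}]'

```text
time: 3.1
eef_pos: [0.4581, 0.3049, 0.1247]
ee_rot: [0.001, 0.096, 0.995, 0.0]
contact_force: [0.5, -0.1, 0.0]
finger_gap: 0.0335
finger_force: 31.5
```

>>> drive_tool --targets '[{"gripper": 2.5, "tx": -1.8, "ty": -3.7, "tz": 0, "twist": 0}, {"gripper": 2.5, "tx": -1.8, "ty": -3.7, "tz": 0, "twist": 0}, {"gripper": 2.5, "tx": -1.8, "ty": -3.7, "tz": 0, "twist": 0}, {"gripper": 2.5, "tx": -1.8, "ty": -3.7, "tz": 0, "twist": 0}, {"gripper": 2.5, "tx": -1.8, "ty": -3.7, "tz": 0, "twist": 0}]'

```text
time: 3.6
eef_pos: [0.5108, 0.1044, 0.1249]
ee_rot: [0.001, 0.097, 0.995, 0.0]
contact_force: [1.5, 0.2, -0.2]
finger_gap: 0.0327
finger_force: 31.5
```

>>> drive_tool --targets '[{"gripper": 2.5, "tx": -1.8, "ty": -3.7, "tz": 0, "twist": 0}, {"gripper": 2.5, "tx": 0, "ty": 0, "tz": 0, "twist": 0}, {"gripper": 2.5, "tx": 0, "ty": 0, "tz": 0, "twist": 0}, {"gripper": 2.5, "tx": 0, "ty": 0, "tz": 0, "twist": 0}, {"gripper": 2.5, "tx": 0, "ty": 0, "tz": 0, "twist": 0}]'

```text
time: 4.1
eef_pos: [0.5205, 0.0673, 0.1244]
ee_rot: [-0.0, 0.097, 0.995, 0.0]
contact_force: [0.8, -0.3, -0.8]
finger_gap: 0.0328
finger_force: 31.5
```

```bash
python3 - <<'E'
from h import *
g=box2w(-.146,.05,.045);rows(g,78.7)
im,d=grab('top')
from crop import crop
cv2.imwrite('pics/t1.png',crop(im,100,68,190,135,4))
E
```

```text
yang 78.9 twist 0.2 | shift now-axes [-0.43  0.16  7.94] after-twist axes [-0.43  0.17  7.94] tip 0.022 j6 -1.38 tilt [-0.  0. -1.]
```

View pics/t1.png

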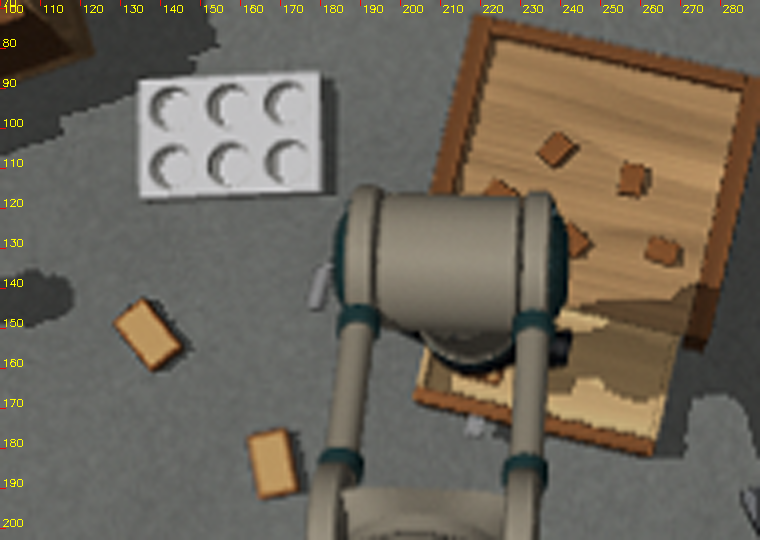

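The jaws and rusk are over the open drawer. The other two rusks are unmoved at (137,153) and (168,184).

>>> drive_tool --targets '[{"gripper": 2.5, "tx": -0.4, "ty": 0, "tz": 4, "twist": 0}, {"gripper": 2.5, "tx": 0, "ty": 0, "tz": 3, "twist": 0}, {"gripper": 2.5, "tx": 0, "ty": 0, "tz": 1.5, "twist": 0}, {"gripper": 2.5, "tx": 0, "ty": 0, "tz": 0, "twist": 0}, {"gripper": 4.5, "tx": 0, "ty": 0, "tz": 0, "twist": 0}]'

```text
time: 4.65
eef_pos: [0.5251, 0.0661, 0.0395]
ee_rot: [0.0, 0.097, 0.995, 0.0]
contact_force: [-0.0, 0.3, -0.2]
finger_gap: 0.0443
finger_force: 0.0
```

>>> drive_tool --targets '[{"gripper": 4.5, "tx": 0, "ty": 0, "tz": 0, "twist": 0}, {"gripper": 4.5, "tx": 0, "ty": 0, "tz": -3, "twist": 0}, {"gripper": 4.5, "tx": 0, "ty": 0, "tz": -3, "twist": 0}, {"gripper": 4.5, "tx": 0, "ty": 0, "tz": -3, "twist": 0}, {"gripper": 6, "tx": 0, "ty": 0, "tz": 0, "twist": 0}]'

```text
time: 5.15
eef_pos: [0.5285, 0.0655, 0.1349]
ee_rot: [0.006, 0.097, 0.995, 0.001]
contact_force: [1.3, 1.2, 0.8]
finger_gap: 0.0577
finger_force: 0.0
```

```bash
python3 - <<'E'
from h import *
rows([.432,.2437,.11],102.5)
E
```

```text
yang 78.8 twist -23.7 | shift now-axes [12.95 15.61  2.37] after-twist axes [ 5.57 19.49  2.49] tip 0.022 j6 -1.38 tilt [ 0.012  0.    -1.   ]
```

>>> drive_tool --targets '[{"gripper": 6, "tx": 0, "ty": 0, "tz": 0, "twist": -7.9}, {"gripper": 6, "tx": 0, "ty": 0, "tz": 0, "twist": -7.9}, {"gripper": 6, "tx": 0, "ty": 0, "tz": 0, "twist": -7.9}, {"gripper": 6, "tx": 1.1, "ty": 3.9, "tz": 0, "twist": 0}, {"gripper": 6, "tx": 1.1, "ty": 3.9, "tz": 0, "twist": 0}]'

```text
time: 5.65
eef_pos: [0.4866, 0.1369, 0.1295]
ee_rot: [0.001, -0.108, 0.994, 0.0]
contact_force: [0.0, 0.9, -1.1]
finger_gap: 0.0597
finger_force: 0.0
```

>>> drive_tool --targets '[{"gripper": 6, "tx": 1.1, "ty": 3.9, "tz": 0, "twist": 0}, {"gripper": 6, "tx": 1.1, "ty": 3.9, "tz": 0, "twist": 0}, {"gripper": 6, "tx": 1.1, "ty": 3.9, "tz": 2, "twist": 0}, {"gripper": 6, "tx": 0, "ty": 0, "tz": 0, "twist": 0}, {"gripper": 6, "tx": 0, "ty": 0, "tz": 0, "twist": 0}]'

```text
time: 6.15
eef_pos: [0.4283, 0.2442, 0.1092]
ee_rot: [-0.0, -0.11, 0.994, -0.0]
contact_force: [0.5, -0.7, -0.2]
finger_gap: 0.0599
finger_force: 0.0
```

```bash
python3 - <<'E'
from h import *
rows([.432,.2437,.025],102.5)
E
```

```text
yang 102.7 twist 0.2 | shift now-axes [-0.35 -0.13  8.42] after-twist axes [-0.35 -0.13  8.42] tip 0.022 j6 -1.41 tilt [-0.    -0.001 -1.   ]
```

>>> drive_tool --targets '[{"gripper": 6, "tx": -0.3, "ty": -0.1, "tz": 4, "twist": 0}, {"gripper": 6, "tx": 0, "ty": 0, "tz": 3.0, "twist": 0}, {"gripper": 6, "tx": 0, "ty": 0, "tz": 1.4, "twist": 0}, {"gripper": 2.5, "tx": 0, "ty": 0, "tz": 0, "twist": 0}, {"gripper": 2.5, "tx": 0, "ty": 0, "tz": 0, "twist": 0}]'

```text
time: 6.65
eef_pos: [0.4333, 0.2428, 0.0259]
ee_rot: [0.001, -0.108, 0.994, 0.0]
contact_force: [0.4, 0.2, 0.3]
finger_gap: 0.033
finger_force: 31.0
```

>>> drive_tool --targets '[{"gripper": 2.5, "tx": 0, "ty": 0, "tz": 0, "twist": 0}, {"gripper": 2.5, "tx": 0, "ty": 0, "tz": -3, "twist": 0}, {"gripper": 2.5, "tx": 0, "ty": 0, "tz": -4, "twist": 0}, {"gripper": 2.5, "tx": 0, "ty": 0, "tz": -3, "twist": 0}, {"gripper": 2.5, "tx": 0, "ty": 0, "tz": 0, "twist": 0}]'

```text
time: 7.15
eef_pos: [0.4357, 0.2447, 0.1308]
ee_rot: [0.006, -0.109, 0.994, 0.002]
contact_force: [-0.0, 0.1, -0.8]
finger_gap: 0.0327
finger_force: 30.9
```

```bash
python3 - <<'E'
from h import *
g=box2w(-.146,-.05,.13);rows(g,78.7)
E
```

```text
yang 102.5 twist 23.8 | shift now-axes [ -0.85 -28.32   0.04] after-twist axes [-12.22 -25.57   0.08] tip 0.022 j6 -1.42 tilt [ 0.012  0.004 -1.   ]
```

>>> drive_tool --targets '[{"gripper": 2.5, "tx": 0, "ty": 0, "tz": 0, "twist": 7.9}, {"gripper": 2.5, "tx": 0, "ty": 0, "tz": 0, "twist": 7.9}, {"gripper": 2.5, "tx": 0, "ty": 0, "tz": 0, "twist": 7.9}, {"gripper": 2.5, "tx": -1.8, "ty": -3.7, "tz": 0, "twist": 0}, {"gripper": 2.5, "tx": -1.8, "ty": -3.7, "tz": 0, "twist": 0}]'

```text
time: 7.65
eef_pos: [0.453, 0.1636, 0.1254]
ee_rot: [0.0, 0.096, 0.995, 0.0]
contact_force: [-0.1, -0.4, -0.4]
finger_gap: 0.0331
finger_force: 30.9
```

>>> drive_tool --targets '[{"gripper": 2.5, "tx": -1.8, "ty": -3.7, "tz": 0, "twist": 0}, {"gripper": 2.5, "tx": -1.8, "ty": -3.7, "tz": 0, "twist": 0}, {"gripper": 2.5, "tx": -1.8, "ty": -3.7, "tz": 0, "twist": 0}, {"gripper": 2.5, "tx": -1.8, "ty": -3.7, "tz": 0, "twist": 0}, {"gripper": 2.5, "tx": -1.8, "ty": -3.5, "tz": 0, "twist": 0}]'

```text
time: 8.15
eef_pos: [0.5058, -0.035, 0.1254]
ee_rot: [0.0, 0.098, 0.995, -0.0]
contact_force: [-0.3, 0.5, -0.8]
finger_gap: 0.0333
finger_force: 30.9
```

>>> drive_tool --targets '[{"gripper": 2.5, "tx": 0, "ty": 0, "tz": 1, "twist": 0}, {"gripper": 2.5, "tx": 0, "ty": 0, "tz": 1, "twist": 0}, {"gripper": 2.5, "tx": 0, "ty": 0, "tz": 0, "twist": 0}, {"gripper": 2.5, "tx": 0, "ty": 0, "tz": 0, "twist": 0}, {"gripper": 2.5, "tx": 0, "ty": 0, "tz": 0, "twist": 0}]'

```text
time: 8.65
eef_pos: [0.5057, -0.032, 0.1055]
ee_rot: [0.0, 0.097, 0.995, 0.0]
contact_force: [-0.0, -0.0, -0.2]
finger_gap: 0.0332
finger_force: 30.9
```

```bash
python3 - <<'E'
from h import *
g=box2w(-.146,-.05,.04);rows(g,78.7)
E
```

```text
yang 78.9 twist 0.2 | shift now-axes [0.07 0.2  6.55] after-twist axes [0.07 0.2  6.55] tip 0.022 j6 -1.58 tilt [ 0.  0. -1.]
```

>>> drive_tool --targets '[{"gripper": 2.5, "tx": 0, "ty": 0.2, "tz": 3, "twist": 0}, {"gripper": 2.5, "tx": 0, "ty": 0, "tz": 2.5, "twist": 0}, {"gripper": 2.5, "tx": 0, "ty": 0, "tz": 1, "twist": 0}, {"gripper": 2.5, "tx": 0, "ty": 0, "tz": 0, "twist": 0}, {"gripper": 4.5, "tx": 0, "ty": 0, "tz": 0, "twist": 0}]'

```text
time: 9.15
eef_pos: [0.507, -0.031, 0.041]
ee_rot: [0.001, 0.097, 0.995, -0.0]
contact_force: [-0.3, -0.1, -0.0]
finger_gap: 0.0446
finger_force: 0.0
```

>>> drive_tool --targets '[{"gripper": 4.5, "tx": 0, "ty": 0, "tz": 0, "twist": 0}, {"gripper": 4.5, "tx": 0, "ty": 0, "tz": -3, "twist": 0}, {"gripper": 4.5, "tx": 0, "ty": 0, "tz": -3, "twist": 0}, {"gripper": 4.5, "tx": 0, "ty": 0, "tz": -3, "twist": 0}, {"gripper": 6, "tx": 0, "ty": 0, "tz": 0, "twist": 0}]'

```text
time: 9.65
eef_pos: [0.5097, -0.0318, 0.1355]
ee_rot: [0.006, 0.097, 0.995, -0.001]
contact_force: [1.0, -0.4, 0.8]
finger_gap: 0.0582
finger_force: 0.0
```

```bash
python3 - <<'E'
from h import *
rows([.5354,.3522,.13],130.7)
E
```

```text
yang 78.8 twist -51.9 | shift now-axes [ 4.93 38.17  0.49] after-twist axes [-26.99  27.44   0.55] tip 0.022 j6 -1.57 tilt [ 0.011 -0.002 -1.   ]
```

>>> drive_tool --targets '[{"gripper": 6, "tx": 0.4, "ty": 3.8, "tz": 0, "twist": 0}, {"gripper": 6, "tx": 0.4, "ty": 3.8, "tz": 0, "twist": 0}, {"gripper": 6, "tx": 0.4, "ty": 3.8, "tz": 0, "twist": 0}, {"gripper": 6, "tx": 0.4, "ty": 3.8, "tz": 0, "twist": 0}, {"gripper": 6, "tx": 0.4, "ty": 3.8, "tz": 0, "twist": 0}]'

```text
time: 10.15
eef_pos: [0.5234, 0.1606, 0.1304]
ee_rot: [0.0, 0.097, 0.995, 0.0]
contact_force: [0.5, 0.3, -0.2]
finger_gap: 0.06
finger_force: 0.0
```

>>> drive_tool --targets '[{"gripper": 6, "tx": 0.4, "ty": 3.8, "tz": 0, "twist": 0}, {"gripper": 6, "tx": 0.4, "ty": 3.8, "tz": 0, "twist": 0}, {"gripper": 6, "tx": 0.4, "ty": 3.8, "tz": 0, "twist": 0}, {"gripper": 6, "tx": 0.4, "ty": 3.8, "tz": 0, "twist": 0}, {"gripper": 6, "tx": 0.4, "ty": 3.8, "tz": 0, "twist": 0}]'

```text
time: 10.65
eef_pos: [0.5405, 0.3509, 0.1303]
ee_rot: [0.0, 0.097, 0.995, 0.0]
contact_force: [1.0, -0.6, 0.7]
finger_gap: 0.0605
finger_force: 0.0
```

>>> drive_tool --targets '[{"gripper": 6, "tx": 0, "ty": 0, "tz": 0, "twist": -8.5}, {"gripper": 6, "tx": 0, "ty": 0, "tz": 0, "twist": -8.5}, {"gripper": 6, "tx": 0, "ty": 0, "tz": 0, "twist": -8.5}, {"gripper": 6, "tx": 0, "ty": 0, "tz": 0, "twist": -8.5}, {"gripper": 6, "tx": 0, "ty": 0, "tz": 0, "twist": -8.5}]'

```text
time: 11.15
eef_pos: [0.5405, 0.3494, 0.1302]
ee_rot: [-0.0, -0.273, 0.962, 0.0]
contact_force: [0.4, -0.8, 0.7]
finger_gap: 0.0602
finger_force: 0.0
```

>>> drive_tool --targets '[{"gripper": 6, "tx": 0, "ty": 0, "tz": 0, "twist": -8.5}, {"gripper": 6, "tx": 0, "ty": 0, "tz": 0, "twist": -0.9}, {"gripper": 6, "tx": 0, "ty": 0, "tz": 0, "twist": 0}, {"gripper": 6, "tx": 0, "ty": 0, "tz": 0, "twist": 0}, {"gripper": 6, "tx": 0, "ty": 0, "tz": 0, "twist": 0}]'

```text
time: 11.65
eef_pos: [0.5407, 0.3494, 0.1303]
ee_rot: [0.0, -0.347, 0.938, 0.0]
contact_force: [-0.5, 0.0, 0.4]
finger_gap: 0.0598
finger_force: 0.0
```

```bash
python3 - <<'E'
from h import *
rows([.5354,.3522,.025],130.7)
E
```

```text
yang 130.6 twist -0.1 | shift now-axes [ 0.22  0.56 10.53] after-twist axes [ 0.21  0.56 10.53] tip 0.022 j6 -1.81 tilt [ 0.  0. -1.]
```

>>> drive_tool --targets '[{"gripper": 6, "tx": 0.2, "ty": 0.6, "tz": 4, "twist": 0}, {"gripper": 6, "tx": 0, "ty": 0, "tz": 4, "twist": 0}, {"gripper": 6, "tx": 0, "ty": 0, "tz": 2.5, "twist": 0}, {"gripper": 2.5, "tx": 0, "ty": 0, "tz": 0, "twist": 0}, {"gripper": 2.5, "tx": 0, "ty": 0, "tz": 0, "twist": 0}]'

```text
time: 12.15
eef_pos: [0.5355, 0.3528, 0.0255]
ee_rot: [0.0, -0.348, 0.938, 0.0]
contact_force: [0.3, 0.4, 0.4]
finger_gap: 0.033
finger_force: 33.9
```

>>> drive_tool --targets '[{"gripper": 2.5, "tx": 0, "ty": 0, "tz": 0, "twist": 0}, {"gripper": 2.5, "tx": 0, "ty": 0, "tz": -3, "twist": 0}, {"gripper": 2.5, "tx": 0, "ty": 0, "tz": -4, "twist": 0}, {"gripper": 2.5, "tx": 0, "ty": 0, "tz": -4, "twist": 0}, {"gripper": 2.5, "tx": 0, "ty": 0, "tz": 0, "twist": 0}]'

```text
time: 12.65
eef_pos: [0.5396, 0.355, 0.1443]
ee_rot: [0.008, -0.348, 0.937, 0.001]
contact_force: [1.4, -0.1, -0.7]
finger_gap: 0.0332
finger_force: 33.9
```

```bash
python3 - <<'E'
from h import *
g=box2w(-.146,0,.13);rows(g,78.7)
E
```

```text
yang 130.7 twist 52.0 | shift now-axes [ 23.78 -23.86   1.13] after-twist axes [ -4.19 -33.42   1.43] tip 0.022 j6 -1.81 tilt [ 0.015  0.008 -1.   ]
```

>>> drive_tool --targets '[{"gripper": 2.5, "tx": 0, "ty": 0, "tz": 0, "twist": 8.5}, {"gripper": 2.5, "tx": 0, "ty": 0, "tz": 0, "twist": 8.5}, {"gripper": 2.5, "tx": 0, "ty": 0, "tz": 0, "twist": 8.5}, {"gripper": 2.5, "tx": 0, "ty": 0, "tz": 0, "twist": 8.5}, {"gripper": 2.5, "tx": 0, "ty": 0, "tz": 0, "twist": 8.5}]'

```text
time: 13.15
eef_pos: [0.5355, 0.3528, 0.1365]
ee_rot: [0.001, 0.019, 1.0, 0.001]
contact_force: [-0.0, 0.2, -0.1]
finger_gap: 0.0329
finger_force: 33.9
```

>>> drive_tool --targets '[{"gripper": 2.5, "tx": 0, "ty": 0, "tz": 0, "twist": 8.5}, {"gripper": 2.5, "tx": 0, "ty": 0, "tz": 0, "twist": 1}, {"gripper": 2.5, "tx": -0.5, "ty": -3.7, "tz": 0, "twist": 0}, {"gripper": 2.5, "tx": -0.5, "ty": -3.7, "tz": 0, "twist": 0}, {"gripper": 2.5, "tx": -0.5, "ty": -3.7, "tz": 0, "twist": 0}]'

```text
time: 13.65
eef_pos: [0.5282, 0.24, 0.1359]
ee_rot: [0.001, 0.096, 0.995, 0.0]
contact_force: [-0.0, -0.7, -0.4]
finger_gap: 0.0334
finger_force: 33.8
```

>>> drive_tool --targets '[{"gripper": 2.5, "tx": -0.5, "ty": -3.7, "tz": 0, "twist": 0}, {"gripper": 2.5, "tx": -0.5, "ty": -3.7, "tz": 0, "twist": 0}, {"gripper": 2.5, "tx": -0.5, "ty": -3.7, "tz": 0, "twist": 0}, {"gripper": 2.5, "tx": -0.5, "ty": -3.7, "tz": 0, "twist": 0}, {"gripper": 2.5, "tx": -0.5, "ty": -3.7, "tz": 0, "twist": 0}]'

```text
time: 14.15
eef_pos: [0.5166, 0.0531, 0.1361]
ee_rot: [0.001, 0.097, 0.995, 0.0]
contact_force: [0.8, 0.3, -0.6]
finger_gap: 0.0328
finger_force: 33.8
```

>>> drive_tool --targets '[{"gripper": 2.5, "tx": -0.5, "ty": -3.6, "tz": 0, "twist": 0}, {"gripper": 2.5, "tx": 0, "ty": 0, "tz": 2, "twist": 0}, {"gripper": 2.5, "tx": 0, "ty": 0, "tz": 0, "twist": 0}, {"gripper": 2.5, "tx": 0, "ty": 0, "tz": 0, "twist": 0}, {"gripper": 2.5, "tx": 0, "ty": 0, "tz": 0, "twist": 0}]'

```text
time: 14.65
eef_pos: [0.515, 0.0189, 0.1161]
ee_rot: [0.001, 0.097, 0.995, 0.0]
contact_force: [1.1, -0.5, 0.2]
finger_gap: 0.033
finger_force: 33.8
```

```bash
python3 - <<'E'
from h import *
g=box2w(-.146,0,.057);rows(g,78.7)
E
```

```text
yang 78.8 twist 0.1 | shift now-axes [-0.01  0.03  5.91] after-twist axes [-0.02  0.03  5.91] tip 0.022 j6 -1.47 tilt [ 0.001  0.    -1.   ]
```

>>> drive_tool --targets '[{"gripper": 2.5, "tx": 0, "ty": 0, "tz": 3, "twist": 0}, {"gripper": 2.5, "tx": 0, "ty": 0, "tz": 2.5, "twist": 0}, {"gripper": 2.5, "tx": 0, "ty": 0, "tz": 0.6, "twist": 0}, {"gripper": 2.5, "tx": 0, "ty": 0, "tz": 0, "twist": 0}, {"gripper": 4.5, "tx": 0, "ty": 0, "tz": 0, "twist": 0}]'

```text
time: 15.15
eef_pos: [0.5155, 0.0186, 0.0554]
ee_rot: [0.001, 0.098, 0.995, 0.0]
contact_force: [-0.4, 0.2, 0.7]
finger_gap: 0.0446
finger_force: 0.0
```

>>> drive_tool --targets '[{"gripper": 4.5, "tx": 0, "ty": 0, "tz": 0, "twist": 0}, {"gripper": 4.5, "tx": 0, "ty": 0, "tz": -4, "twist": 0}, {"gripper": 4.5, "tx": 0, "ty": 0, "tz": -4, "twist": 0}, {"gripper": 5, "tx": 0, "ty": -3, "tz": -1, "twist": 0}, {"gripper": 5, "tx": 0, "ty": -3, "tz": 0, "twist": 0}]'

```text
time: 15.65
eef_pos: [0.505, -0.0412, 0.1482]
ee_rot: [0.004, 0.097, 0.995, -0.0]
contact_force: [1.2, -0.6, -0.1]
finger_gap: 0.0499
finger_force: 0.0
```

>>> drive_tool --targets '[{"gripper": 5, "tx": 0, "ty": -4, "tz": 0, "twist": -5}, {"gripper": 5, "tx": 0, "ty": -4, "tz": 0, "twist": -5}, {"gripper": 5, "tx": 0, "ty": -4, "tz": 0, "twist": -5}, {"gripper": 5, "tx": 0, "ty": -4, "tz": 0, "twist": 0}, {"gripper": 5, "tx": 0, "ty": -4, "tz": 0, "twist": 0}]'

```text
time: 16.15
eef_pos: [0.495, -0.2413, 0.1457]
ee_rot: [0.001, -0.032, 0.999, -0.001]
contact_force: [0.4, 0.2, 0.5]
finger_gap: 0.0498
finger_force: 0.0
```

>>> drive_tool --targets '[{"gripper": 5, "tx": 0, "ty": -4, "tz": 0, "twist": 0}, {"gripper": 5, "tx": 0, "ty": -4, "tz": 0, "twist": 0}, {"gripper": 5, "tx": 0, "ty": 0, "tz": 0, "twist": 0}, {"gripper": 5, "tx": 0, "ty": 0, "tz": 0, "twist": 0}, {"gripper": 5, "tx": 0, "ty": 0, "tz": 0, "twist": 0}]'

```text
time: 16.65
eef_pos: [0.4998, -0.3182, 0.1447]
ee_rot: [0.0, -0.033, 0.999, 0.0]
contact_force: [0.3, 0.6, 0.3]
finger_gap: 0.05
finger_force: 0.0
```

```bash
python3 - <<'E'
from h import *
from crop import crop
rows([.5117,-.379,.10],94)
im,d=grab('top')
cv2.imwrite('pics/t2.png',crop(im,172,68,190,140,4))
E
```

```text
yang 93.7 twist -0.3 | shift now-axes [-0.79 -6.15  4.46] after-twist axes [-0.77 -6.15  4.47] tip 0.022 j6 -2.32 tilt [ 0.     0.001 -1.   ]
```

View pics/t2.png

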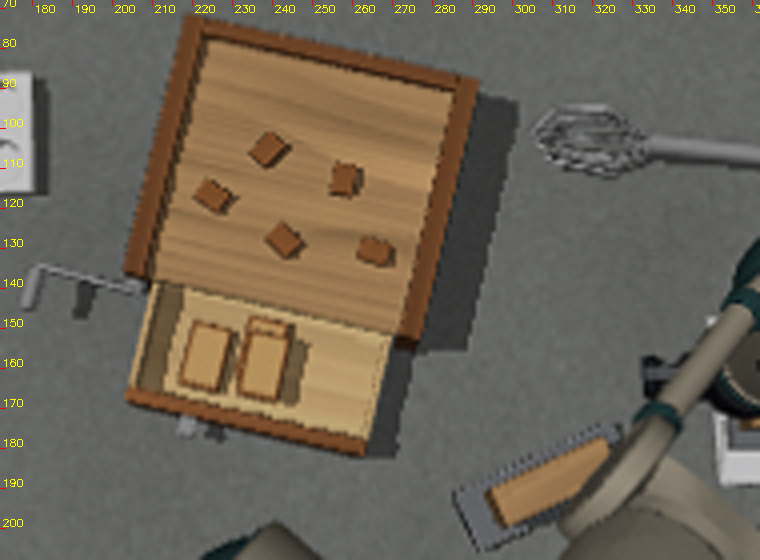

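The picture shows one rusk at (221,157). The third is lying on top of the second at about (238,159), so the second was evidently knocked to the middle. I'll move the top one to the right side of the drawer.

```bash
python3 - <<'E'
from h import *
d=np.load('last_top.npz')['d'];f=lambda x,y:(172+x/4-.4,68+y/4-.4)
for c in [(264,365),(264,345),(268,325),(207,355),(330,380)]:
    u,v=f(*c);p=world('top',(u,v),d=float(d[round(v),round(u)]));print(c,w2box(p).round(3))
for c in [(247,331),(292,338),(282,400),(237,393)]: print(w2box(world('top',f(*c),z=.042)).round(3))
g=box2w(-.15,0,.14)
rows(g,78.7)
E
```

```text
(264, 365) [-0.146 -0.002  0.044]
(264, 345) [-0.13   0.002  0.042]
(268, 325) [-0.111  0.003  0.025]
(207, 355) [-0.146  0.046  0.025]
(330, 380) [-0.142 -0.056  0.017]
[-0.122  0.018  0.042]
[-0.119 -0.019  0.042]
[-0.17  -0.022  0.042]
[-0.172  0.014  0.042]
yang 93.8 twist 15.1 | shift now-axes [-3.37 33.63  0.49] after-twist axes [ 5.5  33.35  0.47] tip 0.022 j6 -2.32 tilt [ 0.     0.001 -1.   ]
```

>>> drive_tool --targets '[{"gripper": 5, "tx": -0.4, "ty": 4.2, "tz": 0, "twist": 0}, {"gripper": 5, "tx": -0.4, "ty": 4.2, "tz": 0, "twist": 0}, {"gripper": 5, "tx": -0.4, "ty": 4.2, "tz": 0, "twist": 0}, {"gripper": 5, "tx": -0.4, "ty": 4.2, "tz": 0, "twist": 0}, {"gripper": 5, "tx": -0.4, "ty": 4.2, "tz": 0, "twist": 0}]'

```text
time: 17.2
eef_pos: [0.5057, -0.1054, 0.1447]
ee_rot: [0.0, -0.033, 0.999, 0.0]
contact_force: [0.2, 0.1, 0.1]
finger_gap: 0.0499
finger_force: 0.0
```

>>> drive_tool --targets '[{"gripper": 5, "tx": -0.4, "ty": 4.2, "tz": 0, "twist": 0}, {"gripper": 5, "tx": -0.4, "ty": 4.2, "tz": 0, "twist": 0}, {"gripper": 5, "tx": -0.4, "ty": 4.2, "tz": 0, "twist": 0}, {"gripper": 5, "tx": 0, "ty": 0, "tz": 0, "twist": 6.5}, {"gripper": 5, "tx": 0, "ty": 0, "tz": 0, "twist": 6.5}]'

```text
time: 17.7
eef_pos: [0.5092, 0.0211, 0.1447]
ee_rot: [0.0, 0.081, 0.997, 0.0]
contact_force: [0.4, -0.1, 0.5]
finger_gap: 0.0499
finger_force: 0.0
```

>>> drive_tool --targets '[{"gripper": 5, "tx": 0, "ty": 0, "tz": 2, "twist": 0}, {"gripper": 5, "tx": 0, "ty": 0, "tz": 2, "twist": 0}, {"gripper": 5, "tx": 0, "ty": 0, "tz": 0, "twist": 0}, {"gripper": 5, "tx": 0, "ty": 0, "tz": 0, "twist": 0}, {"gripper": 5, "tx": 0, "ty": 0, "tz": 0, "twist": 0}]'

```text
time: 18.2
eef_pos: [0.5106, 0.0185, 0.1054]
ee_rot: [0.001, 0.08, 0.997, 0.0]
contact_force: [0.5, 0.6, -0.3]
finger_gap: 0.0503
finger_force: 0.0
```

```bash
python3 - <<'E'
from h import *
g=box2w(-.146,-.002,.05);rows(g,81)
E
```

```text
yang 80.8 twist -0.2 | shift now-axes [-0.42 -0.07  5.54] after-twist axes [-0.43 -0.07  5.54] tip 0.022 j6 -1.51 tilt [ 0.002 -0.    -1.   ]
```

>>> drive_tool --targets '[{"gripper": 5, "tx": -0.4, "ty": -0.1, "tz": 3, "twist": 0}, {"gripper": 5, "tx": 0, "ty": 0, "tz": 2.5, "twist": 0}, {"gripper": 2.5, "tx": 0, "ty": 0, "tz": 0, "twist": 0}, {"gripper": 2.5, "tx": 0, "ty": 0, "tz": 0, "twist": 0}, {"gripper": 2.5, "tx": 0, "ty": 0, "tz": 0, "twist": 0}]'

```text
time: 18.7
eef_pos: [0.5151, 0.0164, 0.0508]
ee_rot: [0.002, 0.081, 0.997, 0.0]
contact_force: [0.8, -0.0, -0.9]
finger_gap: 0.0332
finger_force: 34.3
```

>>> drive_tool --targets '[{"gripper": 2.5, "tx": 0, "ty": 0, "tz": -2.5, "twist": 0}, {"gripper": 2.5, "tx": 0, "ty": -2.6, "tz": 0, "twist": 1}, {"gripper": 2.5, "tx": 0, "ty": -2.6, "tz": 0, "twist": 1}, {"gripper": 2.5, "tx": 0, "ty": 0, "tz": 2.5, "twist": 0}, {"gripper": 2.5, "tx": 0, "ty": 0, "tz": 0, "twist": 0}]'

```text
time: 19.2
eef_pos: [0.504, -0.0351, 0.049]
ee_rot: [-0.001, 0.099, 0.995, 0.0]
contact_force: [-0.0, 0.8, -0.3]
finger_gap: 0.0333
finger_force: 34.3
```

```bash
python3 - <<'E'
from h import *
print(w2box(ctrl.get_state()['eef_pos']))
E
```

```text
[-0.14636189 -0.0553679   0.048956  ]
```

>>> drive_tool --targets '[{"gripper": 4.5, "tx": 0, "ty": 0, "tz": 0, "twist": 0}, {"gripper": 4.5, "tx": 0, "ty": 0, "tz": 0, "twist": 0}, {"gripper": 4.5, "tx": 0, "ty": 0, "tz": -4, "twist": 0}, {"gripper": 4.5, "tx": 0, "ty": 0, "tz": -4, "twist": -7.5}, {"gripper": 5, "tx": 0, "ty": 0, "tz": -1, "twist": -7.5}]'

```text
time: 19.7
eef_pos: [0.5083, -0.035, 0.1446]
ee_rot: [0.005, -0.036, 0.999, -0.001]
contact_force: [1.1, -0.9, -0.1]
finger_gap: 0.05
finger_force: 0.0
```

>>> drive_tool --targets '[{"gripper": 5, "tx": 0.2, "ty": -3.8, "tz": 0, "twist": 0}, {"gripper": 5, "tx": 0.2, "ty": -3.8, "tz": 0, "twist": 0}, {"gripper": 5, "tx": 0.2, "ty": -3.8, "tz": 0, "twist": 0}, {"gripper": 5, "tx": 0.2, "ty": -3.8, "tz": 0, "twist": 0}, {"gripper": 5, "tx": 0.2, "ty": -3.8, "tz": 0, "twist": 0}]'

```text
time: 20.2
eef_pos: [0.508, -0.2264, 0.1407]
ee_rot: [0.001, -0.033, 0.999, -0.001]
contact_force: [0.2, -0.4, -0.1]
finger_gap: 0.0499
finger_force: 0.0
```

>>> drive_tool --targets '[{"gripper": 5, "tx": 0.2, "ty": -3.8, "tz": 0, "twist": 0}, {"gripper": 5, "tx": 0.2, "ty": -3.8, "tz": 0, "twist": 0}, {"gripper": 5, "tx": 0.2, "ty": -3.8, "tz": 0, "twist": 0}, {"gripper": 5, "tx": 0, "ty": -3.8, "tz": 0, "twist": 0}, {"gripper": 5, "tx": 0, "ty": 0, "tz": 3, "twist": 0}]'

```text
time: 20.7
eef_pos: [0.5152, -0.3851, 0.1143]
ee_rot: [0.005, -0.031, 0.999, -0.007]
contact_force: [1.1, 0.2, -0.3]
finger_gap: 0.0502
finger_force: 0.0
```

>>> drive_tool --targets '[{"gripper": 5, "tx": 0, "ty": 0, "tz": 0, "twist": 0}, {"gripper": 5, "tx": 0, "ty": 0, "tz": 0, "twist": 0}, {"gripper": 5, "tx": 0, "ty": 0, "tz": 0, "twist": 0}, {"gripper": 5, "tx": 0, "ty": 0, "tz": 0, "twist": 0}, {"gripper": 5, "tx": 0, "ty": 0, "tz": 0, "twist": 0}]'

```text
time: 21.2
eef_pos: [0.5119, -0.3767, 0.1105]
ee_rot: [0.001, -0.033, 0.999, -0.001]
contact_force: [0.3, 0.0, 0.2]
finger_gap: 0.0503
finger_force: 0.0
```

```bash
python3 - <<'E'
from h import *
from crop import crop
rows([.5117,-.379,.045],94)
im,d=grab('side')
im2,d2=grab('top')
a=crop(im,120,60,200,200,3); b=crop(im2,195,120,90,75,2)
b=cv2.copyMakeBorder(b,0,600-b.shape[0],0,0,cv2.BORDER_CONSTANT)
cv2.imwrite('pics/s1.png',np.hstack([a,b]))
E
```

```text
yang 93.8 twist -0.2 | shift now-axes [ 0.04 -0.22  6.55] after-twist axes [ 0.04 -0.23  6.55] tip 0.022 j6 -2.38 tilt [ 0.001 -0.001 -1.   ]
```

View pics/s1.png

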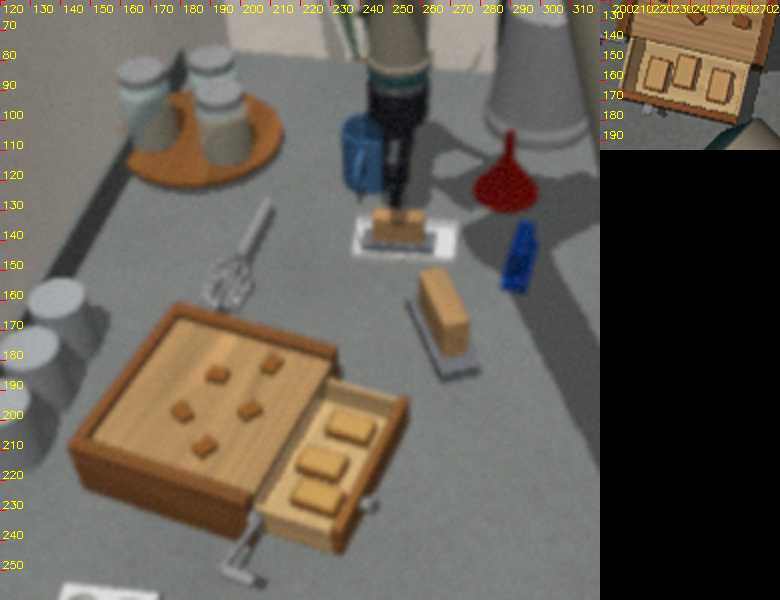

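The side view shows three rusks flat in the drawer at (223,427), (322,462) and (318,495) in crop coordinates, and the jaws over the scraper in its dish. Gripping it now.

>>> drive_tool --targets '[{"gripper": 5, "tx": 0, "ty": -0.2, "tz": 3, "twist": 0}, {"gripper": 5, "tx": 0, "ty": 0, "tz": 2.5, "twist": 0}, {"gripper": 5, "tx": 0, "ty": 0, "tz": 1, "twist": 0}, {"gripper": 1.5, "tx": 0, "ty": 0, "tz": 0, "twist": 0}, {"gripper": 1.5, "tx": 0, "ty": 0, "tz": 0, "twist": 0}]' --force 60

```text
time: 21.8
eef_pos: [0.5119, -0.3793, 0.045]
ee_rot: [0.0, -0.033, 0.999, -0.0]
contact_force: [-0.1, -1.1, -2.4]
finger_gap: 0.0236
finger_force: 59.1
```

>>> drive_tool --targets '[{"gripper": 1.5, "tx": 0, "ty": 0, "tz": 0, "twist": 0}, {"gripper": 1.5, "tx": 0, "ty": 0, "tz": 0, "twist": 0}, {"gripper": 1.5, "tx": 0, "ty": 0, "tz": 0, "twist": 0}, {"gripper": 1.5, "tx": 0, "ty": 0, "tz": 0, "twist": 0}, {"gripper": 1.5, "tx": 0, "ty": 0, "tz": -1, "twist": 0}]'

```text
time: 22.3
eef_pos: [0.5106, -0.3782, 0.0534]
ee_rot: [-0.001, -0.032, 0.999, 0.001]
contact_force: [0.5, 0.6, -3.0]
finger_gap: 0.023
finger_force: 59.2
```

```bash
python3 - <<'E'
from h import *
rows(box2w(.07,.04,.13),-11.3);rows(box2w(.07,.04,.13))
E
```

```text
yang 93.7 twist -75.0 | shift now-axes [-24.92  37.9   -7.63] after-twist axes [-43.05 -14.27  -7.66] tip 0.022 j6 -2.38 tilt [-0.002  0.002 -1.   ]
yang 93.7 twist 0 | shift now-axes [-24.92  37.9   -7.63] after-twist axes [-24.94  37.88  -7.66] tip 0.022 j6 -2.38 tilt [-0.002  0.002 -1.   ]
```

>>> drive_tool --targets '[{"gripper": 1.5, "tx": 0, "ty": 0, "tz": -4, "twist": 0}, {"gripper": 1.5, "tx": 0, "ty": 0, "tz": -4, "twist": 0}, {"gripper": 1.5, "tx": 0, "ty": 1, "tz": -1, "twist": 8}, {"gripper": 1.5, "tx": 0, "ty": 0, "tz": 0, "twist": 8}, {"gripper": 1.5, "tx": 0, "ty": 0, "tz": 0, "twist": 8}]'

```text
time: 22.8
eef_pos: [0.5109, -0.3689, 0.1459]
ee_rot: [0.001, 0.179, 0.984, -0.0]
contact_force: [0.0, 0.6, -3.1]
finger_gap: 0.0231
finger_force: 59.6
```

>>> drive_tool --targets '[{"gripper": 1.5, "tx": 0, "ty": 0, "tz": 0, "twist": 8}, {"gripper": 1.5, "tx": 0, "ty": 0, "tz": 0, "twist": 8}, {"gripper": 1.5, "tx": 0, "ty": 0, "tz": 0, "twist": 8}, {"gripper": 1.5, "tx": 0, "ty": 0, "tz": 0, "twist": 8}, {"gripper": 1.5, "tx": 0, "ty": 0, "tz": 0, "twist": 8}]'

```text
time: 23.3
eef_pos: [0.5107, -0.3689, 0.1447]
ee_rot: [0.0, 0.505, 0.863, 0.0]
contact_force: [0.1, -0.5, -2.9]
finger_gap: 0.0231
finger_force: 59.6
```

>>> drive_tool --targets '[{"gripper": 1.5, "tx": 0, "ty": 0, "tz": 0, "twist": 8}, {"gripper": 1.5, "tx": 0, "ty": 0, "tz": 0, "twist": 8}, {"gripper": 1.5, "tx": 0, "ty": 0, "tz": 0, "twist": 8}, {"gripper": 1.5, "tx": 0, "ty": 0, "tz": 0, "twist": 8}, {"gripper": 1.5, "tx": 0, "ty": 0, "tz": 0, "twist": 8}]'

```text
time: 23.8
eef_pos: [0.5107, -0.3689, 0.1447]
ee_rot: [-0.0, 0.769, 0.639, 0.0]
contact_force: [0.4, -0.1, -3.0]
finger_gap: 0.0231
finger_force: 59.6
```

```bash
python3 - <<'E'
from h import *
rows(box2w(.06,.048,.14),-11.3)
E
```

```text
yang -10.6 twist 0.7 | shift now-axes [42.77 13.96  0.48] after-twist axes [42.93 13.44  0.47] tip 0.022 j6 -0.55 tilt [ 0.  0. -1.]
```

>>> drive_tool --targets '[{"gripper": 1.5, "tx": 4.1, "ty": 1.3, "tz": 0, "twist": 0.7}, {"gripper": 1.5, "tx": 4.1, "ty": 1.3, "tz": 0, "twist": 0}, {"gripper": 1.5, "tx": 4.1, "ty": 1.3, "tz": 0, "twist": 0}, {"gripper": 1.5, "tx": 4.1, "ty": 1.3, "tz": 0, "twist": 0}, {"gripper": 1.5, "tx": 4.1, "ty": 1.3, "tz": 0, "twist": 0}]'

```text
time: 24.3
eef_pos: [0.6137, -0.1784, 0.1449]
ee_rot: [0.0, 0.772, 0.636, 0.0]
contact_force: [-0.1, 0.1, -2.5]
finger_gap: 0.0231
finger_force: 59.6
```

>>> drive_tool --targets '[{"gripper": 1.5, "tx": 4.1, "ty": 1.3, "tz": 0, "twist": 0}, {"gripper": 1.5, "tx": 4.1, "ty": 1.3, "tz": 0, "twist": 0}, {"gripper": 1.5, "tx": 4.1, "ty": 1.3, "tz": 0, "twist": 0}, {"gripper": 1.5, "tx": 4.1, "ty": 1.3, "tz": 0, "twist": 0}, {"gripper": 1.5, "tx": 4.1, "ty": 1.3, "tz": 0, "twist": 0}]'

```text
time: 24.8
eef_pos: [0.7165, 0.0106, 0.1448]
ee_rot: [0.0, 0.771, 0.636, -0.0]
contact_force: [1.6, -1.1, -3.7]
finger_gap: 0.023
finger_force: 59.6
```

>>> drive_tool --targets '[{"gripper": 1.5, "tx": 0, "ty": 0, "tz": 0, "twist": 0}, {"gripper": 1.5, "tx": 0, "ty": 0, "tz": 0, "twist": 0}, {"gripper": 1.5, "tx": 0, "ty": 0, "tz": 0, "twist": 0}, {"gripper": 1.5, "tx": 0, "ty": 0, "tz": 0, "twist": 0}, {"gripper": 1.5, "tx": 0, "ty": 0, "tz": 0, "twist": 0}]'

```text
time: 25.3
eef_pos: [0.7156, 0.0076, 0.1445]
ee_rot: [0.0, 0.772, 0.636, -0.0]
contact_force: [-0.9, 0.1, -3.5]
finger_gap: 0.0234
finger_force: 59.8
```

```bash
python3 - <<'E'
from h import *
rows(box2w(.06,.034,.1125),-11.3)
from crop import crop
im,d=grab('side')
cv2.imwrite('pics/s2.png',crop(im,120,110,150,150,4))
E
```

```text
yang -11.1 twist 0.2 | shift now-axes [0.59 0.73 3.2 ] after-twist axes [0.59 0.72 3.2 ] tip 0.022 j6 0.11 tilt [-0. -0. -1.]
```

View pics/s2.png

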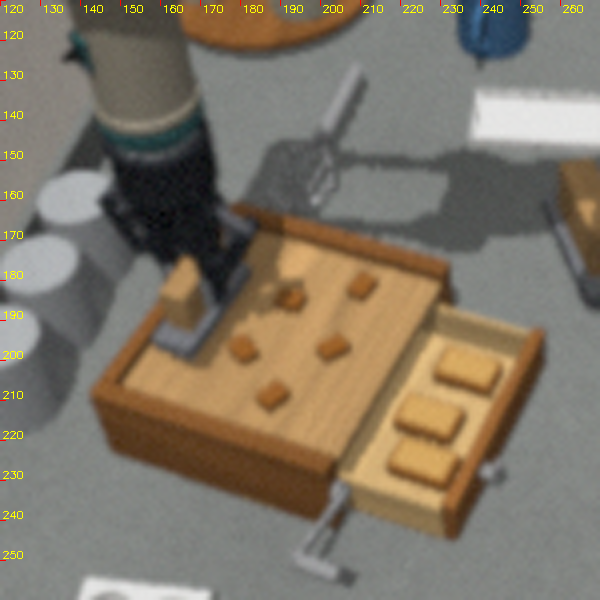

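The scraper is held level at the back of the board behind all the chips. Lowering it, then sweeping the first lane.

>>> drive_tool --targets '[{"gripper": 1.5, "tx": 0.6, "ty": 0.7, "tz": 1, "twist": 0}, {"gripper": 1.5, "tx": 0, "ty": 0, "tz": 1.2, "twist": 0}, {"gripper": 1.5, "tx": 0, "ty": 0, "tz": 1, "twist": 0}, {"gripper": 1.5, "tx": 0, "ty": 0, "tz": 0, "twist": 0}, {"gripper": 1.5, "tx": 0, "ty": 0, "tz": 0, "twist": 0}]'

```text
time: 25.85
eef_pos: [0.7235, 0.0136, 0.111]
ee_rot: [-0.001, 0.771, 0.636, -0.001]
contact_force: [-0.0, 0.2, -2.5]
finger_gap: 0.0235
finger_force: 60.8
```

>>> drive_tool --targets '[{"gripper": 1.5, "tx": 0, "ty": -1.2, "tz": 0, "twist": 0}, {"gripper": 1.5, "tx": 0, "ty": -1.2, "tz": 0, "twist": 0}, {"gripper": 1.5, "tx": 0, "ty": -1.2, "tz": 0, "twist": 0}, {"gripper": 1.5, "tx": 0, "ty": -1.2, "tz": 0, "twist": 0}, {"gripper": 1.5, "tx": 0, "ty": -1.2, "tz": 0, "twist": 0}]'

```text
time: 26.35
eef_pos: [0.6643, 0.0251, 0.1119]
ee_rot: [-0.0, 0.771, 0.636, -0.0]
contact_force: [0.4, 0.2, -2.3]
finger_gap: 0.0233
finger_force: 60.7
```

>>> drive_tool --targets '[{"gripper": 1.5, "tx": 0, "ty": -1.2, "tz": 0, "twist": 0}, {"gripper": 1.5, "tx": 0, "ty": -1.2, "tz": 0, "twist": 0}, {"gripper": 1.5, "tx": 0, "ty": -1.2, "tz": 0, "twist": 0}, {"gripper": 1.5, "tx": 0, "ty": -1.2, "tz": 0, "twist": 0}, {"gripper": 1.5, "tx": 0, "ty": 0, "tz": 0, "twist": 0}]'

```text
time: 26.85
eef_pos: [0.6156, 0.0345, 0.1123]
ee_rot: [-0.001, 0.771, 0.636, -0.001]
contact_force: [-0.1, -0.0, -3.5]
finger_gap: 0.0235
finger_force: 60.8
```

```bash
python3 - <<'E'
from h import *
print(w2box(ctrl.get_state()['eef_pos']))
rows(box2w(-.105,.034,.1115),-11.3)
from crop import crop
im,d=grab('side')
cv2.imwrite('pics/s3.png',crop(im,120,110,150,150,4))
E
```

```text
[-0.05058512  0.03484935  0.11229448]
yang -11.0 twist 0.3 | shift now-axes [-0.05 -5.44  0.09] after-twist axes [-0.08 -5.44  0.08] tip 0.022 j6 0.13 tilt [-0.002  0.    -1.   ]
```

View pics/s3.png

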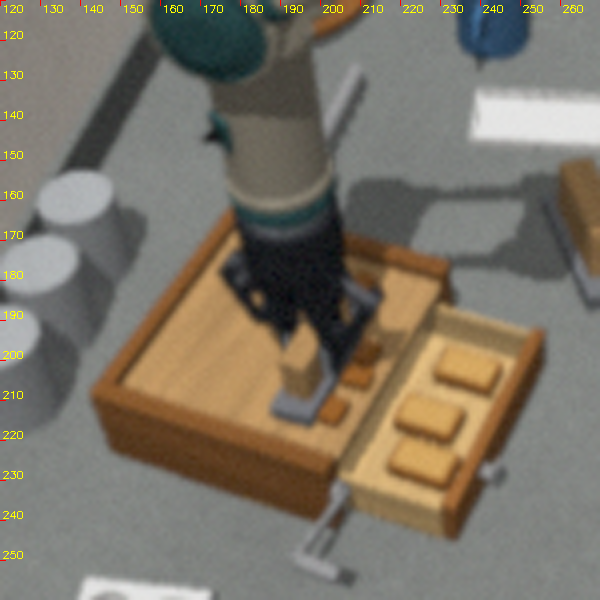

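Three chips are ahead of the base at about (332,410), (357,375) and (368,350). Continuing over the edge.

>>> drive_tool --targets '[{"gripper": 1.5, "tx": 0, "ty": -1.1, "tz": 0, "twist": 0}, {"gripper": 1.5, "tx": 0, "ty": -1.1, "tz": 0, "twist": 0}, {"gripper": 1.5, "tx": 0, "ty": -1.1, "tz": 0, "twist": 0}, {"gripper": 1.5, "tx": 0, "ty": -1.1, "tz": 0, "twist": 0}, {"gripper": 1.5, "tx": 0, "ty": -1.1, "tz": 0, "twist": 0}]'

```text
time: 27.4
eef_pos: [0.5628, 0.0448, 0.1123]
ee_rot: [-0.0, 0.771, 0.636, -0.0]
contact_force: [-0.3, -0.5, -3.4]
finger_gap: 0.0232
finger_force: 60.8
```

>>> drive_tool --targets '[{"gripper": 1.5, "tx": 0, "ty": -1, "tz": 0, "twist": 0}, {"gripper": 1.5, "tx": 0, "ty": 0, "tz": 0, "twist": 0}, {"gripper": 1.5, "tx": 0, "ty": 0, "tz": -2, "twist": 0}, {"gripper": 1.5, "tx": 0, "ty": 0, "tz": -2.5, "twist": 0}, {"gripper": 1.5, "tx": 0, "ty": 3, "tz": 0, "twist": 0}]'

```text
time: 27.9
eef_pos: [0.5827, 0.0414, 0.1607]
ee_rot: [0.001, 0.771, 0.637, 0.001]
contact_force: [1.4, -0.2, -2.7]
finger_gap: 0.0232
finger_force: 60.8
```

>>> drive_tool --targets '[{"gripper": 1.5, "tx": 0, "ty": 4, "tz": 0, "twist": 0}, {"gripper": 1.5, "tx": 0, "ty": 4, "tz": 0, "twist": 0}, {"gripper": 1.5, "tx": 0, "ty": 4, "tz": 0, "twist": 0}, {"gripper": 1.5, "tx": 0, "ty": 0, "tz": 0, "twist": 0}, {"gripper": 1.5, "tx": 0, "ty": 0, "tz": 0, "twist": 0}]'

```text
time: 28.4
eef_pos: [0.7019, 0.0176, 0.1562]
ee_rot: [-0.001, 0.772, 0.636, -0.0]
contact_force: [-1.1, 0.3, -3.3]
finger_gap: 0.0232
finger_force: 61.0
```

```bash
python3 - <<'E'
from h import *
print(w2box(ctrl.get_state()['eef_pos']))
rows(box2w(.052,-.05,.1115),-11.3)
from crop import crop
im,d=grab('side')
im2,d=grab('top')
cv2.imwrite('pics/s4.png',np.hstack([crop(im,120,110,130,150,3),crop(im2,190,75,130,150,3)]))
E
```

```text
[0.03740664 0.03512585 0.15615478]
yang -11.0 twist 0.3 | shift now-axes [-8.52  1.42  4.46] after-twist axes [-8.51  1.46  4.47] tip 0.022 j6 0.12 tilt [-0.001  0.    -1.   ]
```

View pics/s4.png

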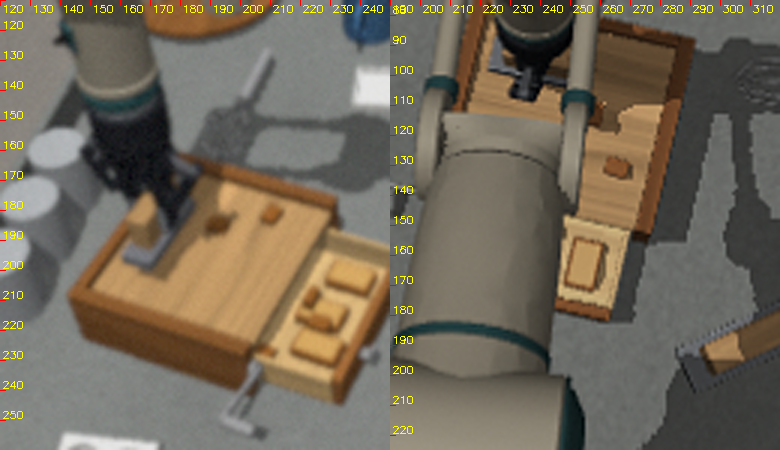

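Three chips have gone over into the drawer, and two remain on the right side (217,225 and 270,213 in the left crop). Now the second lane.

>>> drive_tool --targets '[{"gripper": 1.5, "tx": -3, "ty": 1, "tz": 0, "twist": 0}, {"gripper": 1.5, "tx": -3, "ty": 0.8, "tz": 0, "twist": 0}, {"gripper": 1.5, "tx": -2.5, "ty": 0, "tz": 0, "twist": 0}, {"gripper": 1.5, "tx": 0, "ty": 0, "tz": 0, "twist": 0}, {"gripper": 1.5, "tx": 0, "ty": 0, "tz": 0, "twist": 0}]'

```text
time: 29.0
eef_pos: [0.7019, -0.0689, 0.1577]
ee_rot: [-0.0, 0.772, 0.636, 0.0]
contact_force: [-0.3, 0.2, -2.6]
finger_gap: 0.0237
finger_force: 61.0
```

>>> drive_tool --targets '[{"gripper": 1.5, "tx": 0, "ty": 0, "tz": 2, "twist": 0}, {"gripper": 1.5, "tx": 0, "ty": 0, "tz": 1.5, "twist": 0}, {"gripper": 1.5, "tx": 0, "ty": 0, "tz": 0.9, "twist": 0}, {"gripper": 1.5, "tx": 0, "ty": 0, "tz": 0, "twist": 0}, {"gripper": 1.5, "tx": 0, "ty": 0, "tz": 0, "twist": 0}]'

```text
time: 29.5
eef_pos: [0.7031, -0.0681, 0.1137]
ee_rot: [-0.0, 0.771, 0.636, 0.0]
contact_force: [0.2, 1.4, -3.0]
finger_gap: 0.0233
finger_force: 61.0
```

```bash
python3 - <<'E'
from h import *
print(w2box(ctrl.get_state()['eef_pos']))
rows(box2w(-.115,-.05,.1115),-11.3)
E
```

```text
[ 0.05533615 -0.04861591  0.1137054 ]
yang -10.9 twist 0.4 | shift now-axes [ -0.03 -17.03   0.22] after-twist axes [ -0.13 -17.03   0.22] tip 0.022 j6 -0.0 tilt [ 0.     0.001 -1.   ]
```

>>> drive_tool --targets '[{"gripper": 1.5, "tx": 0, "ty": -1.2, "tz": 0.2, "twist": 0}, {"gripper": 1.5, "tx": 0, "ty": -1.2, "tz": 0, "twist": 0}, {"gripper": 1.5, "tx": 0, "ty": -1.2, "tz": 0, "twist": 0}, {"gripper": 1.5, "tx": 0, "ty": -1.2, "tz": 0, "twist": 0}, {"gripper": 1.5, "tx": 0, "ty": -1.2, "tz": 0, "twist": 0}]'

```text
time: 30.0
eef_pos: [0.6452, -0.0565, 0.1126]
ee_rot: [0.001, 0.772, 0.636, 0.002]
contact_force: [3.1, 4.1, -3.2]
finger_gap: 0.0232
finger_force: 60.9
```

>>> drive_tool --targets '[{"gripper": 1.5, "tx": 0, "ty": -1.2, "tz": 0, "twist": 0}, {"gripper": 1.5, "tx": 0, "ty": -1.2, "tz": 0, "twist": 0}, {"gripper": 1.5, "tx": 0, "ty": -1.2, "tz": 0, "twist": 0}, {"gripper": 1.5, "tx": 0, "ty": -1.2, "tz": 0, "twist": 0}, {"gripper": 1.5, "tx": 0, "ty": -1.2, "tz": 0, "twist": 0}]'

```text
time: 30.5
eef_pos: [0.5866, -0.0447, 0.1125]
ee_rot: [0.001, 0.772, 0.636, 0.003]
contact_force: [5.6, 5.6, -2.6]
finger_gap: 0.0234
finger_force: 61.0
```

>>> drive_tool --targets '[{"gripper": 1.5, "tx": 0, "ty": -1.2, "tz": 0, "twist": 0}, {"gripper": 1.5, "tx": 0, "ty": -1.2, "tz": 0, "twist": 0}, {"gripper": 1.5, "tx": 0, "ty": -1.2, "tz": 0, "twist": 0}, {"gripper": 1.5, "tx": 0, "ty": -1.2, "tz": 0, "twist": 0}, {"gripper": 1.5, "tx": 0, "ty": 0, "tz": 0, "twist": 0}]'

```text
time: 31.0
eef_pos: [0.537, -0.035, 0.1123]
ee_rot: [-0.001, 0.772, 0.636, 0.001]
contact_force: [-0.5, 6.9, -0.6]
finger_gap: 0.0235
finger_force: 61.3
```

>>> drive_tool --targets '[{"gripper": 1.5, "tx": 0, "ty": 0, "tz": -2, "twist": 0}, {"gripper": 1.5, "tx": 0, "ty": 0, "tz": -2.5, "twist": 0}, {"gripper": 1.5, "tx": -3, "ty": 0, "tz": 0, "twist": 0}, {"gripper": 1.5, "tx": -4, "ty": 0, "tz": 0, "twist": 0}, {"gripper": 1.5, "tx": -4, "ty": 0, "tz": 0, "twist": 0}]'

```text
time: 31.5
eef_pos: [0.5159, -0.1461, 0.157]
ee_rot: [0.001, 0.771, 0.637, -0.001]
contact_force: [0.3, -0.6, -2.8]
finger_gap: 0.0233
finger_force: 61.3
```

```bash
python3 - <<'E'
from h import *
rows([.505,-.389,.145],95)
from crop import crop
im,d=grab('side')
im2,d=grab('top')
cv2.imwrite('pics/s5.png',np.hstack([crop(im,130,120,130,130,3),crop(im2,190,75,130,130,3)]))
E
```

```text
yang -10.9 twist 74.1 | shift now-axes [-24.06   3.5    1.24] after-twist axes [-3.2 24.1  1.2] tip 0.022 j6 -0.21 tilt [-0.    -0.002 -1.   ]
```

View pics/s5.png

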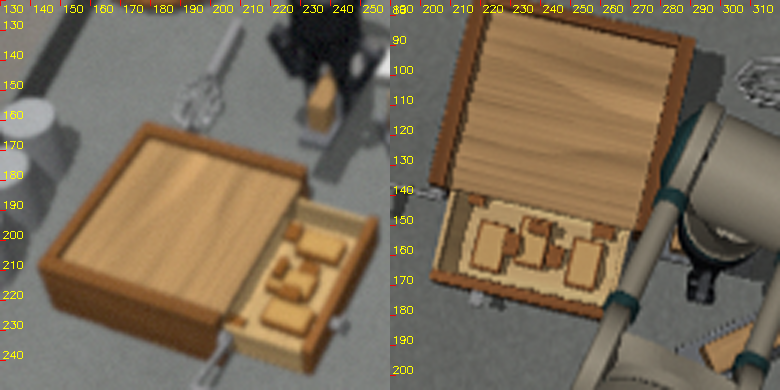

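All five chips are in the drawer and the board is clear. The scraper touched the right wall lightly but is still held upright. Taking it back to the dish.

>>> drive_tool --targets '[{"gripper": 1.5, "tx": 0, "ty": 0, "tz": 0, "twist": 8.2}, {"gripper": 1.5, "tx": 0, "ty": 0, "tz": 0, "twist": 8.2}, {"gripper": 1.5, "tx": 0, "ty": 0, "tz": 0, "twist": 8.2}, {"gripper": 1.5, "tx": 0, "ty": 0, "tz": 0, "twist": 8.2}, {"gripper": 1.5, "tx": 0, "ty": 0, "tz": 0, "twist": 8.2}]'

```text
time: 32.1
eef_pos: [0.5161, -0.1448, 0.1565]
ee_rot: [0.0, 0.946, 0.323, -0.001]
contact_force: [-0.2, 0.0, -3.6]
finger_gap: 0.0233
finger_force: 61.1
```

>>> drive_tool --targets '[{"gripper": 1.5, "tx": 0, "ty": 0, "tz": 0, "twist": 8.2}, {"gripper": 1.5, "tx": 0, "ty": 0, "tz": 0, "twist": 8.2}, {"gripper": 1.5, "tx": 0, "ty": 0, "tz": 0, "twist": 8.2}, {"gripper": 1.5, "tx": 0, "ty": 0, "tz": 0, "twist": 8.2}, {"gripper": 1.5, "tx": -0.5, "ty": 4, "tz": 0, "twist": 0}]'

```text
time: 32.6
eef_pos: [0.5144, -0.1812, 0.1564]
ee_rot: [-0.002, 0.999, 0.047, -0.001]
contact_force: [0.6, -2.1, -3.2]
finger_gap: 0.023
finger_force: 61.3
```

>>> drive_tool --targets '[{"gripper": 1.5, "tx": -0.5, "ty": 4, "tz": 0, "twist": 0}, {"gripper": 1.5, "tx": -0.5, "ty": 4, "tz": 0, "twist": 0}, {"gripper": 1.5, "tx": -0.5, "ty": 4, "tz": 0, "twist": 0}, {"gripper": 1.5, "tx": -0.5, "ty": 4, "tz": 0, "twist": 0}, {"gripper": 1.5, "tx": -0.5, "ty": 4, "tz": 0, "twist": 0}]'

```text
time: 33.1
eef_pos: [0.508, -0.3878, 0.1565]
ee_rot: [-0.0, 0.999, 0.046, -0.001]
contact_force: [0.8, -0.1, -3.0]
finger_gap: 0.0229
finger_force: 61.4
```

>>> drive_tool --targets '[{"gripper": 1.5, "tx": 0, "ty": 0, "tz": 2, "twist": 0}, {"gripper": 1.5, "tx": 0, "ty": 0, "tz": 2, "twist": 0}, {"gripper": 1.5, "tx": 0, "ty": 0, "tz": 0, "twist": 0}, {"gripper": 1.5, "tx": 0, "ty": 0, "tz": 0, "twist": 0}, {"gripper": 1.5, "tx": 0, "ty": 0, "tz": 0, "twist": 0}]'

```text
time: 33.6
eef_pos: [0.5096, -0.3869, 0.1176]
ee_rot: [0.001, 0.999, 0.046, 0.001]
contact_force: [0.1, -0.7, -3.0]
finger_gap: 0.0229
finger_force: 61.3
```

```bash
python3 - <<'E'
from h import *
rows([.505,-.391,.048],95.3)
from crop import crop
im,d=grab('side')
cv2.imwrite('pics/s6.png',crop(im,215,95,90,75,6))
E
```

```text
yang -84.7 twist -0.0 | shift now-axes [-0.51  0.36  6.96] after-twist axes [-0.5   0.37  6.96] tip 0.022 j6 0.72 tilt [ 0.001 -0.002 -1.   ]
```

View pics/s6.png

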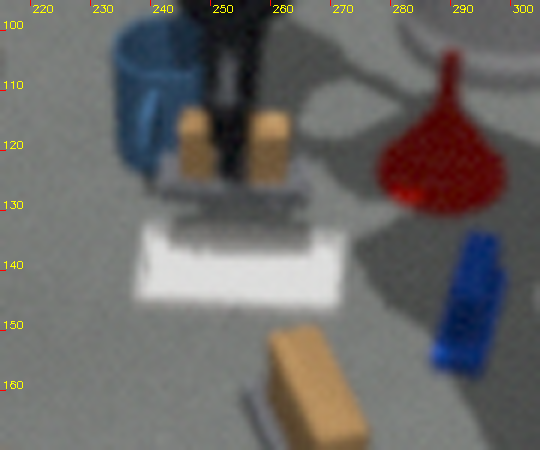

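The scraper hangs level above the dish. Lowering and releasing it.

>>> drive_tool --targets '[{"gripper": 1.5, "tx": -0.5, "ty": 0.4, "tz": 3, "twist": 0}, {"gripper": 1.5, "tx": 0, "ty": 0, "tz": 2.5, "twist": 0}, {"gripper": 1.5, "tx": 0, "ty": 0, "tz": 1, "twist": 0}, {"gripper": 1.5, "tx": 0, "ty": 0, "tz": 0.6, "twist": 0}, {"gripper": 1.5, "tx": 0, "ty": 0, "tz": 0, "twist": 0}]'

```text
time: 34.15
eef_pos: [0.5048, -0.3912, 0.0455]
ee_rot: [0.0, 0.999, 0.046, 0.0]
contact_force: [-0.6, 0.5, -1.6]
finger_gap: 0.0234
finger_force: 61.3
```

>>> drive_tool --targets '[{"gripper": 4.5, "tx": 0, "ty": 0, "tz": 0, "twist": 0}, {"gripper": 4.5, "tx": 0, "ty": 0, "tz": 0, "twist": 0}, {"gripper": 4.5, "tx": 0, "ty": 0, "tz": 0, "twist": 0}, {"gripper": 4.5, "tx": 0, "ty": 0, "tz": -2, "twist": 0}, {"gripper": 4.5, "tx": 0, "ty": 0, "tz": -4, "twist": 0}]'

```text
time: 34.65
eef_pos: [0.5029, -0.3897, 0.1034]
ee_rot: [-0.002, 0.999, 0.046, -0.002]
contact_force: [0.5, 0.3, 0.4]
finger_gap: 0.0449
finger_force: 0.0
```

>>> drive_tool --targets '[{"gripper": 4.5, "tx": 0, "ty": 0, "tz": -4, "twist": 0}, {"gripper": 0, "tx": 0, "ty": -4, "tz": 0, "twist": 0}, {"gripper": 0, "tx": 0, "ty": -4, "tz": 0, "twist": 0}, {"gripper": 0, "tx": 0, "ty": -4, "tz": 0, "twist": 0}, {"gripper": 0, "tx": 0, "ty": -4, "tz": 0, "twist": 0}]'

```text
time: 35.15
eef_pos: [0.4898, -0.2307, 0.1463]
ee_rot: [0.0, 0.999, 0.045, 0.001]
contact_force: [0.9, 0.8, 0.3]
finger_gap: -0.0002
finger_force: 0.0
```

```bash
python3 - <<'E'
from h import *
rows(box2w(-.235,-.02,.14),78.7)
from crop import crop
im,d=grab('side');im2,d=grab('top')
cv2.imwrite('pics/s7.png',np.hstack([crop(im,215,95,90,80,4),crop(im2,330,130,60,80,4)]))
f=lambda x,y:(190+x/3-.4,75+y/3-.4)
E
```

```text
yang -84.8 twist 16.5 | shift now-axes [ -4.32 -25.26   0.59] after-twist axes [-11.31 -22.99   0.63] tip 0.022 j6 0.91 tilt [ 0.002 -0.001 -1.   ]
```

View pics/s7.png

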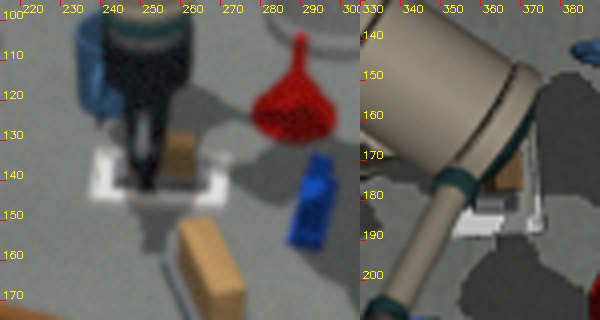

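The scraper stands in its dish. Next: closed fingers in front of the drawer panel.

>>> drive_tool --targets '[{"gripper": 0, "tx": 0, "ty": 0, "tz": 0, "twist": 8.2}, {"gripper": 0, "tx": 0, "ty": 0, "tz": 0, "twist": 8.2}, {"gripper": 0, "tx": -1.9, "ty": -3.8, "tz": 0, "twist": 0}, {"gripper": 0, "tx": -1.9, "ty": -3.8, "tz": 0, "twist": 0}, {"gripper": 0, "tx": -1.9, "ty": -3.8, "tz": 0, "twist": 0}]'

```text
time: 35.75
eef_pos: [0.4563, -0.1087, 0.1459]
ee_rot: [0.0, 0.995, -0.098, 0.001]
contact_force: [0.9, 0.9, 0.5]
finger_gap: 0.0
finger_force: 0.0
```

>>> drive_tool --targets '[{"gripper": 0, "tx": -1.9, "ty": -3.8, "tz": 0, "twist": 0}, {"gripper": 0, "tx": -1.9, "ty": -3.8, "tz": 0, "twist": 0}, {"gripper": 0, "tx": -1.8, "ty": -3.8, "tz": 0, "twist": 0}, {"gripper": 0, "tx": 0, "ty": 0, "tz": 0, "twist": 0}, {"gripper": 0, "tx": 0, "ty": 0, "tz": 0, "twist": 0}]'

```text
time: 36.25
eef_pos: [0.4239, 0.014, 0.1461]
ee_rot: [0.0, 0.995, -0.096, 0.001]
contact_force: [-0.3, -0.8, -0.3]
finger_gap: 0.0001
finger_force: 0.0
```

>>> drive_tool --targets '[{"gripper": 0, "tx": 0, "ty": 0, "tz": 0, "twist": 0}, {"gripper": 0, "tx": 0, "ty": 0, "tz": 0, "twist": 0}, {"gripper": 0, "tx": 0, "ty": 0, "tz": 0, "twist": 0}, {"gripper": 0, "tx": 0, "ty": 0, "tz": 0, "twist": 0}, {"gripper": 0, "tx": 0, "ty": 0, "tz": 0, "twist": 0}]'

```text
time: 36.75
eef_pos: [0.4233, 0.0133, 0.1452]
ee_rot: [-0.0, 0.995, -0.098, -0.0]
contact_force: [-0.5, 0.4, 0.1]
finger_gap: 0.0
finger_force: 0.0
```

```bash
python3 - <<'E'
from h import *
rows(box2w(-.235,-.02,.048),78.7)
print(w2box(ctrl.get_state()['eef_pos']))
# scraper check via side depth + drawer contents heights via side
im,d=grab('side')
from scipy.spatial.transform import Rotation
m=ctrl.camera_model('side');K=np.array(m['mtx']);T=np.array(m['extrinsics'])
v,u=np.mgrid[0:384,0:512];xy=cv2.undistortPoints(np.stack([u,v],-1).reshape(-1,1,2).astype(np.float64),K,np.array([m['k1'],0,0,0.])).reshape(384,512,2)
c=np.dstack([xy,np.ones((384,512))])*d[...,None];W=(c-T[:3,3])@T[:3,:3]
np.save('W.npy',W)
p=W.reshape(-1,3);p=p[d.ravel()>0]
s=p[(abs(p[:,0]-.505)<.07)&(abs(p[:,1]+.392)<.05)]
t=s[(s[:,2]>.03)];print('grip',len(t),t.min(0).round(3),t.max(0).round(3),t.mean(0).round(3))
t=s[(abs(s[:,2]-.018)<.004)];print('base',t.min(0).round(3),t.max(0).round(3))
o,w=B();R=np.array([[np.cos(w),np.sin(w)],[-np.sin(w),np.cos(w)]]);b=(p[:,:2]-o)@R.T
k=(b[:,0]>-.184)&(b[:,0]<-.106)&(abs(b[:,1])<.09);print('drawer zmax',np.sort(p[k,2])[-8:].round(3),np.percentile(p[k,2],[50,90,98]).round(3))
k=(b[:,0]>-.2)&(b[:,0]<-.19)&(abs(b[:,1])<.08)
k=(b[:,0]>-.26)&(b[:,0]<-.18)&(abs(b[:,1])<.08)&(p[:,2]>.048);print('panel top x',b[k,0].min(),b[k,0].max())
k=(b[:,0]>-.17)&(b[:,0]<-.1)&(b[:,1]>.105)&(p[:,2]>.02);
for q in np.c_[b[k],p[k,2]][::6].round(3):print(q)
E
```

```text
yang -101.2 twist 0.1 | shift now-axes [-0.   -0.37  9.72] after-twist axes [-0.   -0.38  9.72] tip 0.022 j6 1.63 tilt [-0.  0. -1.]
[-0.23495758 -0.02375069  0.14520315]Traceback (most recent call last):
  File "<stdin>", line 13, in <module>
    return umr_minimum(a, axis, None, out, keepdims, initial, where)
ValueError: zero-size array to reduction operation minimum which has no identity
```

```bash
python3 - <<'E'
from h import *
W=np.load('W.npy');d=np.load('last_side.npz')['d'];print((d>0).mean(),W[135,260],d[135,260],world('side',(260,135),d=float(d[135,260])))
z=np.load('last_top.npz');
im,dt=grab('top');p=[]
for v in range(120,200):
    for u in range(180,390):
        if dt[v,u]>0:p.append(np.r_[world('top',(u,v),d=float(dt[v,u])),u,v])
p=np.array(p)
s=p[(abs(p[:,0]-.505)<.08)&(abs(p[:,1]+.392)<.05)]
t=s[s[:,2]>.035];print('grip',len(t),t.min(0).round(3),t.max(0).round(3),t.mean(0).round(3))
t=s[abs(s[:,2]-.018)<.005];print('base',len(t),t.min(0).round(3),t.max(0).round(3))
b=np.array([w2box(q[:3]) for q in p])
k=(b[:,0]>-.182)&(b[:,0]<-.108)&(abs(b[:,1])<.088);print('drawer',k.sum(),np.sort(b[k,2])[-8:].round(3))
k=(b[:,0]>-.26)&(b[:,0]<-.18)&(b[:,1]<.09)&(b[:,1]>.02)&(b[:,2]>.045)&(b[:,2]<.065);print('panel x',b[k,0].min(),b[k,0].max())
k=(b[:,0]>-.17)&(b[:,0]<-.1)&(b[:,1]>.1)&(b[:,2]>.03);print(b[k].round(3)[::3])
E
```

```text
0.9959615071614584 [0.41881412 0.04648003 0.39611383] 0.84423965 [0.41881412 0.04648003 0.39611383]Traceback (most recent call last):
  File "<stdin>", line 7, in <module>
  File "h.py", line 6, in world
    m=ctrl.camera_model(n);K=np.array(m['mtx']);k=m['k1'];T=np.array(m['extrinsics'])
ValueError: time passes only in moves, steps and waits
```

```bash
cat > pc.py <<'E'
from h import *
def cloud(n,d):
    m=ctrl.camera_model(n);K=np.array(m['mtx']);T=np.array(m['extrinsics'])
    v,u=np.mgrid[0:384,0:512];xy=cv2.undistortPoints(np.stack([u,v],-1).reshape(-1,1,2).astype(np.float64),K,np.array([m['k1'],0,0,0.])).reshape(-1,2)
    c=np.c_[xy,np.ones(len(xy))]*d.reshape(-1,1);return ((c-T[:3,3])@T[:3,:3])[d.ravel()>0]
def boxf(p):
    o,w=B();R=np.array([[np.cos(w),np.sin(w)],[-np.sin(w),np.cos(w)]]);return np.c_[(p[:,:2]-o)@R.T,p[:,2]]
E
python3 - <<'E'
from pc import *
p=cloud('top',np.load('last_top.npz')['d']);b=boxf(p)
s=p[(abs(p[:,0]-.505)<.08)&(abs(p[:,1]+.392)<.05)]
for n,lo,hi in(('grip',.035,.07),('base',.013,.023)):
    t=s[(s[:,2]>lo)&(s[:,2]<hi)];print(n,len(t),t.min(0).round(3),t.max(0).round(3),t.mean(0).round(3))
k=(b[:,0]>-.182)&(b[:,0]<-.108)&(abs(b[:,1])<.088);print('drawer',k.sum(),np.sort(b[k,2])[-8:].round(3))
k=(b[:,0]>-.26)&(b[:,0]<-.18)&(b[:,1]<.09)&(b[:,1]>.02)&(b[:,2]>.045)&(b[:,2]<.065);print('panel',k.sum(),b[k,0])
k=(b[:,0]>-.17)&(b[:,0]<-.1)&(b[:,1]>.1)&(b[:,2]>.03);print(b[k].round(3)[::3])
E
```

```text
grip 202 [ 0.467 -0.406  0.038] [ 0.539 -0.376  0.066] [ 0.502 -0.39   0.057]
base 185 [ 0.435 -0.435  0.013] [ 0.575 -0.347  0.023] [ 0.5   -0.389  0.017]
drawer 548 [0.046 0.047 0.047 0.047 0.048 0.048 0.049 0.052]
panel 0 []
[[-0.102  0.744  0.2  ]
 [-0.106  0.739  0.206]
 [-0.104  0.732  0.202]
 [-0.102  0.722  0.203]
 [-0.108  0.737  0.203]
 [-0.105  0.731  0.197]
 [-0.103  0.722  0.196]
 [-0.102  0.71   0.2  ]
 [-0.1    0.695  0.203]
 [-0.11   0.737  0.197]
 [-0.108  0.728  0.196]
 [-0.106  0.716  0.2  ]
 [-0.105  0.705  0.201]
 [-0.102  0.698  0.197]
 [-0.101  0.684  0.204]
 [-0.114  0.735  0.203]
 [-0.112  0.727  0.201]
 [-0.109  0.72   0.197]
 [-0.108  0.709  0.199]
 [-0.106  0.7    0.197]
 [-0.104  0.69   0.198]
 [-0.102  0.679  0.2  ]
 [-0.1    0.67   0.2  ]
 [-0.115  0.736  0.196]
 [-0.114  0.725  0.198]
 [-0.113  0.712  0.203]
 [-0.111  0.703  0.202]
 [-0.109  0.693  0.202]
 [-0.107  0.684  0.202]
 [-0.104  0.677  0.197]
 [-0.102  0.668  0.197]
 [-0.101  0.657  0.198]
 [-0.119  0.731  0.202]
 [-0.117  0.722  0.201]
 [-0.115  0.714  0.198]
 [-0.113  0.703  0.2  ]
 [-0.111
[... 5532 characters left out ...]
56]
 [-0.111  0.155  0.057]
 [-0.109  0.146  0.055]
 [-0.103  0.114  0.062]
 [-0.101  0.104  0.066]
 [-0.126  0.191  0.076]
 [-0.113  0.152  0.053]
 [-0.112  0.142  0.057]
 [-0.109  0.133  0.05 ]
 [-0.106  0.113  0.058]
 [-0.103  0.104  0.059]
 [-0.128  0.188  0.07 ]
 [-0.114  0.138  0.055]
 [-0.111  0.129  0.053]
 [-0.11   0.119  0.055]
 [-0.108  0.11   0.058]
 [-0.133  0.197  0.069]
 [-0.131  0.187  0.072]
 [-0.114  0.125  0.052]
 [-0.112  0.116  0.052]
 [-0.109  0.107  0.052]
 [-0.135  0.193  0.071]
 [-0.133  0.184  0.069]
 [-0.112  0.11   0.046]
 [-0.138  0.189  0.074]
 [-0.142  0.19   0.076]
 [-0.146  0.197  0.07 ]
 [-0.144  0.188  0.069]
 [-0.146  0.188  0.065]
 [-0.153  0.1    0.042]]
```

The scraper stands upright at (0.502, -0.390), and the drawer contents stay below 50 mm. Now pushing the drawer.

>>> drive_tool --targets '[{"gripper": 0, "tx": 0, "ty": 0, "tz": 4, "twist": 0}, {"gripper": 0, "tx": 0, "ty": 0, "tz": 4, "twist": 0}, {"gripper": 0, "tx": 0, "ty": 0, "tz": 1.7, "twist": 0}, {"gripper": 0, "tx": 1.5, "ty": 0, "tz": 0, "twist": 0}, {"gripper": 0, "tx": 1.5, "ty": 0, "tz": 0, "twist": 0}]'

```text
time: 37.35
eef_pos: [0.4532, 0.0079, 0.0483]
ee_rot: [-0.0, 0.995, -0.097, -0.001]
contact_force: [-3.4, 1.1, -1.1]
finger_gap: 0.0001
finger_force: 0.8
```

>>> drive_tool --targets '[{"gripper": 0, "tx": 1.5, "ty": 0, "tz": 0, "twist": 0}, {"gripper": 0, "tx": 1.5, "ty": 0, "tz": 0, "twist": 0}, {"gripper": 0, "tx": 1.5, "ty": 0, "tz": 0, "twist": 0}, {"gripper": 0, "tx": 1.5, "ty": 0, "tz": 0, "twist": 0}, {"gripper": 0, "tx": 1, "ty": 0, "tz": 0, "twist": 0}]'

```text
time: 37.85
eef_pos: [0.5236, -0.0062, 0.0493]
ee_rot: [0.0, 0.995, -0.097, 0.001]
contact_force: [-2.1, 0.1, 1.1]
finger_gap: 0.0001
finger_force: 0.9
```

```bash
python3 - <<'E'
from pc import *
s=ctrl.get_state();print(w2box(s['eef_pos']),s['contact_force'])
E
```

```text
[-0.13277706 -0.02312183  0.04932075] [-2.1326297   0.11119069  1.11757831]
```

>>> drive_tool --targets '[{"gripper": 0, "tx": 0.4, "ty": 0, "tz": 0, "twist": 0}, {"gripper": 0, "tx": 0.3, "ty": 0, "tz": 0, "twist": 0}, {"gripper": 0, "tx": 0.2, "ty": 0, "tz": 0, "twist": 0}, {"gripper": 0, "tx": 0.2, "ty": 0, "tz": 0, "twist": 0}, {"gripper": 0, "tx": 0, "ty": 0, "tz": 0, "twist": 0}]'

```text
time: 38.35
eef_pos: [0.5322, -0.0077, 0.0484]
ee_rot: [-0.0, 0.995, -0.097, 0.0]
contact_force: [-0.1, -0.7, 0.5]
finger_gap: 0.0002
finger_force: 0.3
```

>>> drive_tool --targets '[{"gripper": 0, "tx": 0.2, "ty": 0, "tz": 0, "twist": 0}, {"gripper": 0, "tx": 0.2, "ty": 0, "tz": 0, "twist": 0}, {"gripper": 0, "tx": 0, "ty": 0, "tz": 0, "twist": 0}, {"gripper": 0, "tx": 0, "ty": 0, "tz": 0, "twist": 0}, {"gripper": 0, "tx": 0, "ty": 0, "tz": 0, "twist": 0}]'

```text
time: 38.85
eef_pos: [0.5364, -0.0086, 0.0483]
ee_rot: [-0.0, 0.995, -0.097, 0.0]
contact_force: [-0.1, 1.0, -0.2]
finger_gap: -0.0
finger_force: 0.0
```

>>> drive_tool --targets '[{"gripper": 0, "tx": 0.2, "ty": 0, "tz": 0, "twist": 0}, {"gripper": 0, "tx": 0.2, "ty": 0, "tz": 0, "twist": 0}, {"gripper": 0, "tx": 0.2, "ty": 0, "tz": 0, "twist": 0}, {"gripper": 0, "tx": 0, "ty": 0, "tz": 0, "twist": 0}, {"gripper": 0, "tx": 0, "ty": 0, "tz": 0, "twist": 0}]'

```text
time: 39.35
eef_pos: [0.5422, -0.0097, 0.0483]
ee_rot: [-0.0, 0.995, -0.097, 0.0]
contact_force: [-0.7, -0.2, -0.1]
finger_gap: 0.0002
finger_force: 0.0
```

```bash
python3 - <<'E'
from pc import *
s=ctrl.get_state();print(w2box(s['eef_pos']),s['contact_force'])
b=boxf(cloud('top',grab('top')[1]))
k=(b[:,0]>-.24)&(b[:,0]<-.095)&(b[:,1]<.095)&(b[:,1]>-.095)&(b[:,2]>.03)&(b[:,2]<.09)
k2=k&(b[:,2]<.062);h,e=np.histogram(b[k2,0],np.arange(-.2,-.09,.005));print(h,e.round(3))
E
```

```text
[-0.1138999  -0.02296751  0.04825212] [-0.66575312 -0.21312848 -0.12348715]
[ 0  0  0  0  0  0  0  0  0  0  0  0  0  0  0  1  0  0  1 17  0  0] [-0.2   -0.195 -0.19  -0.185 -0.18  -0.175 -0.17  -0.165 -0.16  -0.155
 -0.15  -0.145 -0.14  -0.135 -0.13  -0.125 -0.12  -0.115 -0.11  -0.105
 -0.1   -0.095 -0.09 ]
```

>>> drive_tool --targets '[{"gripper": 0, "tx": 0.2, "ty": 0, "tz": 0, "twist": 0}, {"gripper": 0, "tx": 0.2, "ty": 0, "tz": 0, "twist": 0}, {"gripper": 0, "tx": 0, "ty": 0, "tz": 0, "twist": 0}, {"gripper": 0, "tx": 0, "ty": 0, "tz": 0, "twist": 0}, {"gripper": 0, "tx": 0, "ty": 0, "tz": 0, "twist": 0}]'

```text
time: 39.9
eef_pos: [0.5421, -0.0098, 0.0475]
ee_rot: [-0.0, 0.995, -0.097, -0.004]
contact_force: [-7.3, 1.4, 1.8]
finger_gap: 0.0004
finger_force: 0.0
```

>>> drive_tool --targets '[{"gripper": 0, "tx": 0.2, "ty": 0, "tz": 0, "twist": 0}, {"gripper": 0, "tx": 0.1, "ty": 0, "tz": 0, "twist": 0}, {"gripper": 0, "tx": 0, "ty": 0, "tz": 0, "twist": 0}, {"gripper": 0, "tx": 0, "ty": 0, "tz": 0, "twist": 0}, {"gripper": 0, "tx": 0, "ty": 0, "tz": 0, "twist": 0}]'

```text
time: 40.4
eef_pos: [0.542, -0.0098, 0.047]
ee_rot: [-0.001, 0.995, -0.097, -0.007]
contact_force: [-12.3, 2.1, 4.4]
finger_gap: -0.0
finger_force: 0.0
```

The drawer is at its stop (force jumped to 12 N). Backing off and going to the hook knob.

>>> drive_tool --targets '[{"gripper": 0, "tx": -3, "ty": 0, "tz": 0, "twist": 0}, {"gripper": 0, "tx": 0, "ty": 0, "tz": -4, "twist": 0}, {"gripper": 4, "tx": 0, "ty": 0, "tz": -4, "twist": 0}, {"gripper": 4, "tx": 0, "ty": -4, "tz": -2, "twist": 0}, {"gripper": 4, "tx": 0, "ty": -4, "tz": 0, "twist": 0}]' --force 25

```text
time: 40.9
eef_pos: [0.5386, 0.0733, 0.1526]
ee_rot: [-0.001, 0.995, -0.099, 0.005]
contact_force: [1.6, 0.1, 0.0]
finger_gap: 0.0396
finger_force: 0.0
```

>>> drive_tool --targets '[{"gripper": 4, "tx": 0, "ty": -4, "tz": 0, "twist": 0}, {"gripper": 4, "tx": 0, "ty": -4, "tz": 0, "twist": 0}, {"gripper": 4, "tx": 0, "ty": -4, "tz": 0, "twist": 0}, {"gripper": 4, "tx": 0, "ty": 0, "tz": 0, "twist": 0}, {"gripper": 4, "tx": 0, "ty": 0, "tz": 0, "twist": 0}]'

```text
time: 41.4
eef_pos: [0.5585, 0.1918, 0.1482]
ee_rot: [0.0, 0.995, -0.096, 0.0]
contact_force: [0.1, -1.0, -1.1]
finger_gap: 0.04
finger_force: 0.0
```

```bash
python3 - <<'E'
from pc import *
p=np.vstack([cloud('top',np.load('last_top.npz')['d'])]);b=boxf(p)
q=boxf(cloud('side',grab('side')[1]))
for n,c in(('top',b),('side',q)):
    k=(c[:,0]>-.155)&(c[:,0]<-.118)&(c[:,1]>.15)&(c[:,1]<.21)&(c[:,2]>.035)&(c[:,2]<.09);t=c[k];print(n,len(t),t.min(0).round(3) if len(t) else 0,t.max(0).round(3) if len(t) else 0,np.median(t,0).round(3) if len(t) else 0)
    k=(c[:,0]>-.125)&(c[:,0]<-.095)&(abs(c[:,1])<.09)&(c[:,2]>.02)&(c[:,2]<.06);t=c[k];print('panel',len(t),np.percentile(t[:,0],[5,50,95]) if len(t) else 0)
s=ctrl.get_state();print(w2box(s['eef_pos']));rows(box2w(-.137,.19,.11),78.7)
E
```

```text
top 42 [-0.147  0.184  0.06 ] [-0.118  0.198  0.075] [-0.133  0.191  0.07 ]
panel 16 [-0.10865829 -0.10357927 -0.10192551]
side 45 [-0.145  0.183  0.063] [-0.118  0.197  0.075] [-0.132  0.192  0.071]
panel 232 [-0.11051876 -0.10128249 -0.09860844]
[-0.13754755  0.17681618  0.14817711]
yang -101.1 twist 0.2 | shift now-axes [ 0.06 -1.32  3.82] after-twist axes [ 0.06 -1.32  3.82] tip 0.022 j6 1.98 tilt [ 0.    -0.001 -1.   ]
```

>>> drive_tool --targets '[{"gripper": 4, "tx": 0, "ty": -1.4, "tz": 0, "twist": 0}, {"gripper": 4, "tx": 0, "ty": 0, "tz": 4, "twist": 0}, {"gripper": 4, "tx": 0, "ty": 0, "tz": 3, "twist": 0}, {"gripper": 4, "tx": 0, "ty": 0, "tz": 1.1, "twist": 0}, {"gripper": 1, "tx": 0, "ty": 0, "tz": 0, "twist": 0}]' --force 25

```text
time: 41.95
eef_pos: [0.56, 0.2041, 0.0659]
ee_rot: [0.0, 0.995, -0.098, -0.002]
contact_force: [1.1, -0.3, -0.3]
finger_gap: 0.0267
finger_force: 0.0
```

>>> drive_tool --targets '[{"gripper": 1, "tx": 0, "ty": 0, "tz": 0, "twist": 0}, {"gripper": 1, "tx": 0, "ty": 0, "tz": 0, "twist": 0}, {"gripper": 1, "tx": 0, "ty": 0, "tz": 0, "twist": 0}, {"gripper": 1, "tx": 0, "ty": 0, "tz": 0, "twist": 0}, {"gripper": 1, "tx": 0, "ty": 0, "tz": 0, "twist": 0}]'

```text
time: 42.45
eef_pos: [0.5617, 0.2048, 0.0683]
ee_rot: [-0.0, 0.995, -0.097, 0.001]
contact_force: [1.6, -0.3, 0.2]
finger_gap: 0.0127
finger_force: 24.6
```

```bash
python3 - <<'E'
from pc import *
s=ctrl.get_state();e=w2box(s['eef_pos']);print(e,s['contact_force'],s['finger_gap'])
y=e[1];z0=.0645;R=.08
a0=math.pi-math.asin((z0-.045)/R);yc=y-R*math.cos(math.pi-a0);print('a0',a0,'yc',yc)
a=np.linspace(a0,-0.02,26);P=np.c_[yc-R*np.cos(a),.045+R*np.sin(a)];D=np.diff(P,axis=0)*100
print('ty,tz',np.c_[-D[:,0],-D[:,1]].round(2).tolist())
E
```

```text
[-0.13688053  0.19125103  0.06828709] [ 1.58245137 -0.29398346  0.23784262] 0.012716416075913891
a0 2.8953620451539535 yc 0.11366398445782863
ty,tz [[0.28, -0.89], [0.38, -0.85], [0.48, -0.8], [0.57, -0.74], [0.65, -0.67], [0.72, -0.59], [0.79, -0.5], [0.84, -0.41], [0.88, -0.31], [0.91, -0.2], [0.93, -0.09], [0.93, 0.02], [0.92, 0.12], [0.9, 0.23], [0.87, 0.33], [0.83, 0.43], [0.77, 0.53], [0.7, 0.61], [0.63, 0.69], [0.54, 0.76], [0.45, 0.82], [0.35, 0.86], [0.25, 0.9], [0.14, 0.92], [0.04, 0.93]]
```

>>> drive_tool --targets '[{"gripper": 1, "tx": 0, "ty": 0.3, "tz": -0.9, "twist": 0}, {"gripper": 1, "tx": 0, "ty": 0.4, "tz": -0.85, "twist": 0}, {"gripper": 1, "tx": 0, "ty": 0.5, "tz": -0.8, "twist": 0}, {"gripper": 1, "tx": 0, "ty": 0.55, "tz": -0.75, "twist": 0}, {"gripper": 1, "tx": 0, "ty": 0.6, "tz": -0.65, "twist": 0}]'

```text
time: 42.95
eef_pos: [0.5573, 0.1834, 0.1089]
ee_rot: [-0.002, 0.995, -0.098, 0.001]
contact_force: [2.0, 6.2, 1.3]
finger_gap: 0.0129
finger_force: 24.5
```

>>> drive_tool --targets '[{"gripper": 1, "tx": 0, "ty": 0.7, "tz": -0.6, "twist": 0}, {"gripper": 1, "tx": 0, "ty": 0.8, "tz": -0.5, "twist": 0}, {"gripper": 1, "tx": 0, "ty": 0.85, "tz": -0.4, "twist": 0}, {"gripper": 1, "tx": 0, "ty": 0.9, "tz": -0.3, "twist": 0}, {"gripper": 1, "tx": 0, "ty": 0.9, "tz": -0.2, "twist": 0}]'

```text
time: 43.45
eef_pos: [0.549, 0.1421, 0.1294]
ee_rot: [-0.002, 0.995, -0.098, 0.002]
contact_force: [0.9, 5.6, 8.0]
finger_gap: 0.0131
finger_force: 25.7
```

```bash
python3 - <<'E'
from pc import *
s=ctrl.get_state();e=w2box(s['eef_pos']);print(e,s['contact_force'],s['finger_gap'])
y,z=e[1]-.1137,e[2]-.045-.0037;print(math.hypot(y,z),math.atan2(z,-y))
E
```

```text
[-0.13703259  0.12726481  0.12942486] [0.85209507 5.58320447 7.9504677 ] 0.013108024722797337
0.08185662490054516 1.7372786258371111
```

>>> drive_tool --targets '[{"gripper": 1, "tx": 0, "ty": 0.9, "tz": -0.2, "twist": 0}, {"gripper": 1, "tx": 0, "ty": 0.9, "tz": 0, "twist": 0}, {"gripper": 1, "tx": 0, "ty": 0.9, "tz": 0.1, "twist": 0}, {"gripper": 1, "tx": 0, "ty": 0.9, "tz": 0.2, "twist": 0}, {"gripper": 1, "tx": 0, "ty": 0.85, "tz": 0.3, "twist": 0}]'

```text
time: 43.95
eef_pos: [0.5396, 0.0964, 0.1227]
ee_rot: [0.0, 0.995, -0.097, 0.0]
contact_force: [0.2, 3.3, 2.9]
finger_gap: 0.0128
finger_force: 25.6
```

>>> drive_tool --targets '[{"gripper": 1, "tx": 0, "ty": 0.8, "tz": 0.4, "twist": 0}, {"gripper": 1, "tx": 0, "ty": 0.75, "tz": 0.5, "twist": 0}, {"gripper": 1, "tx": 0, "ty": 0.7, "tz": 0.6, "twist": 0}, {"gripper": 1, "tx": 0, "ty": 0.6, "tz": 0.7, "twist": 0}, {"gripper": 1, "tx": 0, "ty": 0.55, "tz": 0.75, "twist": 0}]'

```text
time: 44.45
eef_pos: [0.5327, 0.0636, 0.0925]
ee_rot: [-0.0, 0.995, -0.097, -0.0]
contact_force: [0.5, 3.2, 1.9]
finger_gap: 0.013
finger_force: 26.0
```

```bash
python3 - <<'E'
from pc import *
s=ctrl.get_state();e=w2box(s['eef_pos']);print(e,s['contact_force'],s['finger_gap'])
y,z=e[1]-.1137,e[2]-.045-.0037;print(math.hypot(y,z),math.atan2(z,-y))
E
```

```text
[-0.137615    0.04703871  0.09249465] [0.52347451 3.15707846 1.905606  ] 0.013022868822591679
0.07976026099525357 0.581261363103395
```

>>> drive_tool --targets '[{"gripper": 1, "tx": 0, "ty": 0.45, "tz": 0.8, "twist": 0}, {"gripper": 1, "tx": 0, "ty": 0.35, "tz": 0.85, "twist": 0}, {"gripper": 1, "tx": 0, "ty": 0.25, "tz": 0.9, "twist": 0}, {"gripper": 1, "tx": 0, "ty": 0.15, "tz": 0.9, "twist": 0}, {"gripper": 1, "tx": 0, "ty": 0, "tz": 0.6, "twist": 0}]'

```text
time: 44.95
eef_pos: [0.53, 0.051, 0.0518]
ee_rot: [0.001, 0.995, -0.097, -0.001]
contact_force: [-1.3, -2.6, 4.4]
finger_gap: 0.013
finger_force: 27.6
```

>>> drive_tool --targets '[{"gripper": 1, "tx": 0, "ty": 0, "tz": 0.2, "twist": 0}, {"gripper": 1, "tx": 0, "ty": 0, "tz": 0.2, "twist": 0}, {"gripper": 1, "tx": 0, "ty": 0, "tz": 0, "twist": 0}, {"gripper": 1, "tx": 0, "ty": 0, "tz": 0, "twist": 0}, {"gripper": 1, "tx": 0, "ty": 0, "tz": 0, "twist": 0}]'

```text
time: 45.45
eef_pos: [0.53, 0.0509, 0.0484]
ee_rot: [0.001, 0.995, -0.097, -0.001]
contact_force: [-1.0, -4.8, 0.3]
finger_gap: 0.0131
finger_force: 27.5
```

```bash
python3 - <<'E'
from pc import *
s=ctrl.get_state();e=w2box(s['eef_pos']);print(e,s['contact_force'],s['finger_gap'])
y,z=e[1]-.1137,e[2]-.045-.0037;print(math.hypot(y,z),math.atan2(z,-y))
E
```

```text
[-0.13777377  0.03407118  0.0484305 ] [-0.98822273 -4.84570693  0.33805111] 0.013148587330180286
0.07962927903179354 -0.003384496706493547
```

>>> drive_tool --targets '[{"gripper": 1, "tx": 0, "ty": 0, "tz": 0.2, "twist": 0}, {"gripper": 1, "tx": 0, "ty": 0, "tz": 0.2, "twist": 0}, {"gripper": 1, "tx": 0, "ty": 0, "tz": 0.2, "twist": 0}, {"gripper": 1, "tx": 0, "ty": 0, "tz": 0, "twist": 0}, {"gripper": 1, "tx": 0, "ty": 0, "tz": 0, "twist": 0}]'

```text
time: 45.95
eef_pos: [0.5301, 0.0508, 0.0445]
ee_rot: [0.001, 0.995, -0.097, -0.0]
contact_force: [-4.7, -5.4, 15.6]
finger_gap: 0.0131
finger_force: 29.0
```

The hook is on its stop (16 N upward). Releasing and checking.

>>> drive_tool --targets '[{"gripper": 3, "tx": 0, "ty": 0, "tz": 0, "twist": 0}, {"gripper": 3, "tx": 0, "ty": 0, "tz": 0, "twist": 0}, {"gripper": 3, "tx": 0, "ty": 0, "tz": 0, "twist": 0}, {"gripper": 3, "tx": 0, "ty": 0, "tz": -3, "twist": 0}, {"gripper": 3, "tx": 0, "ty": 0, "tz": -4, "twist": 0}]'

```text
time: 46.45
eef_pos: [0.5287, 0.0524, 0.1111]
ee_rot: [0.0, 0.995, -0.097, -0.003]
contact_force: [0.9, -0.4, 1.2]
finger_gap: 0.0299
finger_force: 0.0
```

>>> drive_tool --targets '[{"gripper": 3, "tx": -3, "ty": 0, "tz": -4, "twist": 0}, {"gripper": 3, "tx": -4, "ty": 0, "tz": -4, "twist": 0}, {"gripper": 3, "tx": -4, "ty": 0, "tz": -3, "twist": 0}, {"gripper": 3, "tx": -4, "ty": 0, "tz": 0, "twist": 0}, {"gripper": 3, "tx": 0, "ty": 0, "tz": 0, "twist": 0}]'

```text
time: 46.95
eef_pos: [0.3826, 0.0813, 0.2183]
ee_rot: [-0.0, 0.995, -0.097, -0.002]
contact_force: [-0.5, 0.6, 0.1]
finger_gap: 0.0302
finger_force: 0.0
```

```bash
python3 - <<'E'
from pc import *
from crop import crop
im,d=grab('side');q=boxf(cloud('side',d));im2,d2=grab('top');b=boxf(cloud('top',d2))
for n,c in(('side',q),('top',b)):
    k=(c[:,0]>-.155)&(c[:,0]<-.122)&(c[:,1]>.0)&(c[:,1]<.1)&(c[:,2]>.03)&(c[:,2]<.1);t=c[k];print(n,len(t),t.min(0).round(3) if len(t) else 0,t.max(0).round(3) if len(t) else 0)
    k=(c[:,0]>-.125)&(c[:,0]<-.095)&(abs(c[:,1]+.04)<.05)&(c[:,2]>.02)&(c[:,2]<.06);t=c[k];print('panel',np.percentile(t[:,0],[5,50,95]))
cv2.imwrite('pics/end.png',np.hstack([crop(im,130,105,130,130,3),crop(im2,190,75,130,130,3)]))
p=cloud('top',d2);s=p[(abs(p[:,0]-.505)<.08)&(abs(p[:,1]+.392)<.05)];t=s[(s[:,2]>.035)&(s[:,2]<.08)];print(t.mean(0),np.median(t[:,2]))
E
```

```text
side 32 [-0.145  0.024  0.045] [-0.123  0.038  0.055]
panel [-0.10264552 -0.10133375 -0.09849248]
top 36 [-0.148  0.026  0.043] [-0.123  0.04   0.057]
panel [-0.10501477 -0.10414413 -0.10165186]
[ 0.50183531 -0.39003514  0.05573881] 0.05718033110528924
```

View pics/end.png

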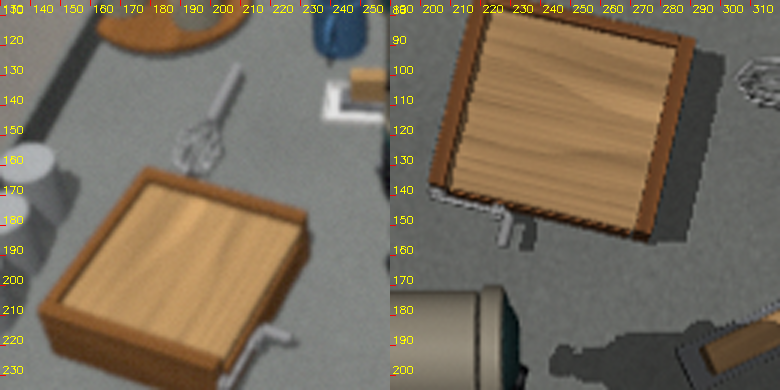

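The drawer is shut, the hook is level in its catch (knob top about 52 mm, so its centre is about 45 mm), the scraper is upright in its dish and the board is clear. Handing in.

```bash
python3 -c "
from station import ctrl
print(ctrl.finish_job())"
```

```text
the job is handed in; nothing more can be done
None
```

I handed the job in at about 47 s: all three rusks and five chips are in the shut drawer, the hook is level in its catch, and the scraper stands in its dish. The hand-in returned no verdict.

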